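Line up the juice-bar tubs and syrup bottle by height

TASK

Line up the juice-bar supplies by height on the wooden board, each upright and centred on its own mark: the shortest tub on the round mark at the end away from the square one, then the middle tub, then the tallest tub, and the syrup bottle, tallest of all, at the square mark. The bottle stands on its drip saucer, so first set the saucer centred on the square mark and let go of it, then stand the bottle in the middle of the saucer. Never tip anything over, and leave the stack of paper cups where it is.

Things in the scene. Friction and masses are not known exactly. Their poses are not given: they have to be found in the camera images.
- tub_short_center (a point): the shortest closed white tub with a paper band and a grey screw lid: a plain upright cylinder 60 mm in diameter and 45 mm high over the lid. Loose. Point at its centre, half-way up; z up.
- tub_medium_center (a point): the middle-sized closed white tub with a paper band and a grey screw lid: a plain upright cylinder 56 mm in diameter and 70 mm high over the lid. Loose. Point at its centre, half-way up; z up.
- tub_tall_center (a point): the tallest closed white tub with a paper band and a grey screw lid: a plain upright cylinder 52 mm in diameter and 95 mm high over the lid. Loose. Point at its centre, half-way up; z up.
- bottle_center (a point): clear squeeze bottle with amber syrup (rigid here), upright: a cylinder 42 mm in diameter up to 100 mm high (white cap from 82 to 100 mm), then a white tapered nozzle, 24 mm wide at its foot, up to 130 mm. Loose. Point on its axis 65 mm above its underside; z up.
- saucer_center (a point): round white ceramic drip saucer, 64 mm in diameter at the rim (62 mm at the foot), 14 mm high, with a flat recess about 57 mm across whose floor lies 9 mm above the underside (the rim stands 5 mm above that floor). Loose, right way up. Point on its axis 7 mm above its underside.
- mark_square: square mark, 76 mm, dark outline, flat on the wooden serving board, at one end of its row of four marks. The board is fixed, 105 x 420 mm, its top 12 mm above the counter; the marks lie in a straight line along its length, 100 mm apart. Origin at the mark's centre on the board's top; its y axis runs along the row (either way), x across it. Either end of the row may be the square one.
- mark_round_end: round mark, 72 mm in diameter, dark outline, flat on the board, at the end of the row opposite the square mark. Origin at its centre on the board's top; y along the row.
- mark_mid_a: one of the two round marks (72 mm) in the middle of the row; it may be the one beside the square mark or the other: see the positions. Origin at its centre on the board's top; y along the row.
- mark_mid_b: the other round mark (72 mm) in the middle of the row. Origin at its centre on the board's top; y along the row.
- cup_stack: stack of upturned paper cups, a white cone 74 mm wide at the foot, 52 mm at the top, 85 mm high, standing among the loose things; to be left where it is. Origin at the centre of its underside.
Things that resemble listed ones, but are neither listed nor needed, are in the scene too. Leave any green look-alike of the part that bears bottle_center alone. What is shaped like the part that bears tub_medium_center but pink is not meant.

How it is judged:
By the outcome, as a careful person would: the job done as asked, in the order asked, and still so for the second after the job is handed in, with the robot touching nothing.
It also fails if it takes over 128 s, if anything falls off the work surface, if the arm or the gripper's body presses on something with over 40 N, if the wrist force passes 120 N, or if a joint passes its speed limit or range.

ROBOT

A 7-joint arm with a two-finger parallel gripper is mounted at the origin on the work surface. World frame = base frame: x ahead of the robot, y to its left, z up, the work surface at z = 0. Lengths are in m, angles in rad, forces in N, time in s.
With the tool pointing down it reaches from about 0.35 to 0.9 m from the base axis. Payload 8.1 kg.
Tool frame: the origin (TCP) lies midway between the tips of the shut fingers; the grasp point (between the pads) lies 19 mm behind it; z points along the fingers, y is the direction in which the jaws open and shut (so a half turn about z gives the same grasp; the last joint's range is limited). The gripper opens to 92 mm and grips with 3 to 60 N. Pads are 19 mm wide; open, the fingers measure 130 mm over their backs; the gripper's body (75 mm by 190 mm) begins 47 mm behind the grasp point.
Start: joints at [-0.103, 0.434, 0.025, 1.573, -0.012, 1.134, -0.075], TCP at [0.625, -0, 0.227] pointing down, gripper open.
Joint ranges: [-2.62, 2.62], [-0.44, 2.09], [-1.27, 1.32], [0.08, 2.57], [-1.32, 4.46], [0.12, 2], [-2.74, 2.74]. Speed limits (rad/s): [2.22, 2.22, 3.01, 3.01, 3.14, 3.14, 3.14].

INTERFACE

Orientations are given as a rotation vector (axis times angle).
In Python, from cell import arm gives the robot as it stands. The module is installed in compiled form; this text tells all that it offers.
- The arm moves only by the tool jog_arm, never from a script. Its argument "increments" is a list of rows, each an object with "slide": the shift along the tool's x, y, z in mm, a list of three; "roll": the turn about the tool's z in rad; "gripper": the opening, from 0 (shut) to 1 (fully open). In form: [{"slide": [x, y, z], "roll": roll, "gripper": gripper}, ...]. A call has exactly 10 rows; each row is the pose to reach, as a shift and turn from the pose commanded when the call began, along the tool's axes at that moment; what a row does not reach only later rows make up. A row lasts 1/12 s, in which the tool goes at most 41.7 mm and 7.16 degrees, less where a joint would pass 70% of its speed; a pose out of reach is approached as far as the arm can. A call with a gripper value outside its range is refused whole. The fingers move at their own pace and stop on an object; "newtons" is the grip in N (left out, the last holds). Time passes only in rows, so rows that repeat a pose let the fingers close, or fill a call up. It gives the time, the measured TCP pose, the force and the opening at its end, in the units of the state.
- arm.observe(): the state, without advancing time (a new reading comes with each control period).
- arm.get_image(name): name is "scene" or "side" or "wrist"; returns a dict with "frame" (480x640x3 uint8, blue, green, red), "depth" (480x640 float32, m along the optical axis (not along the pixel's ray), 0 where there is no reading), "intrinsics" (3x3 intrinsics, pixels), "R" (3x3) and "t" (3): a world point X has camera coordinates R X + t; the wrist camera has in their place "hand_eye" (4x4, takes a point from camera to tool coordinates, whose origin is the TCP and whose axes are the flange's). Camera axes: x right, y down, z forward; pixel columns grow to the right and rows downward; lengths in m; the calibration is good to about 2 mm. A picture is of the moment at which its call begins: read the wrist's pose just before it.
- arm.sign_off(): hands the job in, once; it reports no verdict.
The state is a dict: "clock": time; "joints": joint angles; "dq": joint speeds; "joint_efforts": joint torques, N m; "position": TCP position; "ee_rot": TCP orientation; "force": force on the tool from outside, world axes, zero at the start; "ft_torque": the same for the moment, N m; "width": opening from 0.0 (shut) to 1.0 (fully open).
Only numpy, scipy, OpenCV 4.12 (cv2) and the standard library are available. Lean on these libraries where they do the work, as an engineer would, in place of code of your own. Each camera call takes 0.05 s, during which the arm holds its last target.

## Working session

There is one attempt and no reset: what is moved stays moved. The work goes in short steps, Python scripts to look and compute and a tool call to move; the robot and the scene stay as the last step left them, time stands still between calls to the robot, and variables do not carry over. Pictures are saved under pics/ and viewed, and the job is handed in when it is done.

Besides the shell and the picture viewer there is one more tool, called after "Call:" by a JSON object that holds its "method" and its "body", one argument or row to a line. jog_arm: Moves the arm, as the interface text tells. Its arguments: {"type":"object","properties":{"increments":{"type":"array"},"newtons":{"type":"number"}},"required":["increments"]}

```bash
ls; mkdir -p pics
python3 - <<'E'
from cell import arm
import cv2,numpy as np
s=arm.observe();print(s)
for n in("scene","side","wrist"):
    im=arm.get_image(n);cv2.imwrite(f"pics/{n}0.png",im["frame"]);np.savez(f"pics/{n}0.npz",**im)
    print(n,im["intrinsics"].tolist(),[ (k,np.round(im[k],3).tolist()) for k in("R","t","hand_eye") if k in im])
E
```

```text
pics
{'clock': 0.0, 'joints': array([-0.10260494,  0.43520039,  0.02495135,  1.57409524, -0.01159057,
        1.13397471, -0.07508371]), 'dq': array([-0.0002628 , -0.00116917,  0.00049871, -0.00035693,  0.00167877,
        0.00170144,  0.00147995]), 'joint_efforts': array([ 3.89017032e-04, -6.67853522e+01,  9.84863900e-01, -3.14464223e+01,
       -6.05165795e-02,  4.27553023e-02,  1.12382318e-04]), 'position': array([ 6.24497296e-01, -4.41564250e-05,  2.25959467e-01]), 'ee_rot': array([-2.22077478e+00, -2.22071937e+00,  1.84908936e-03]), 'force': array([-0.07543773,  0.34592377,  0.39278364]), 'ft_torque': array([-0.00027972,  0.02173619, -0.01128455]), 'width': 0.9972590963892922}
scene [[450.2530805639422, 0.0, 322.7167822336023], [0.0, 450.2530805639422, 245.93051814757735], [0.0, 0.0, 1.0]] [('R', [[0.323, 0.946, 0.016], [0.74, -0.242, -0.627], [-0.59, 0.214, -0.778]]), ('t', [-0.167, -0.347, 1.17])]
side [[439.32366053926785, 0.0, 318.0526801561071], [0.0, 439.32366053926785, 243.26018987471764], [0.0, 0.0, 1.0]] [('R', [[-0.722, -0.692, 0.006], [-0.35, 0.358, -0.865], [0.597, -0.627, -0.501]]), ('t', [0.357, 0.246, 0.452])]
wrist [[358.82712333040223, 0.0, 326.72953763269186], [0.0, 358.82712333040223, 230.37873401852877], [0.0, 0.0, 1.0]] [('hand_eye', [[0.001, -0.954, -0.301, 0.083], [1.0, 0.001, -0.001, 0.001], [0.001, -0.301, 0.954, -0.157], [0.0, 0.0, 0.0, 1.0]])]
```

View pics/scene0.png

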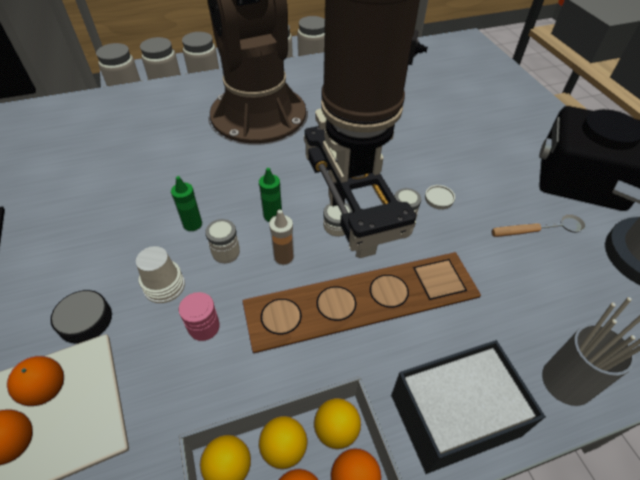

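View pics/side0.png

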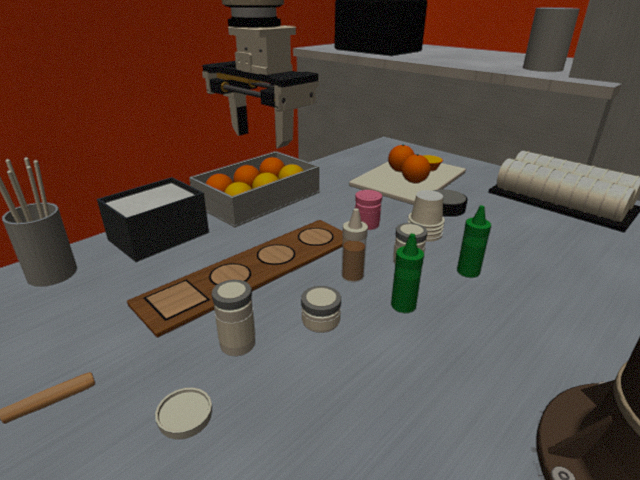

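View pics/wrist0.png

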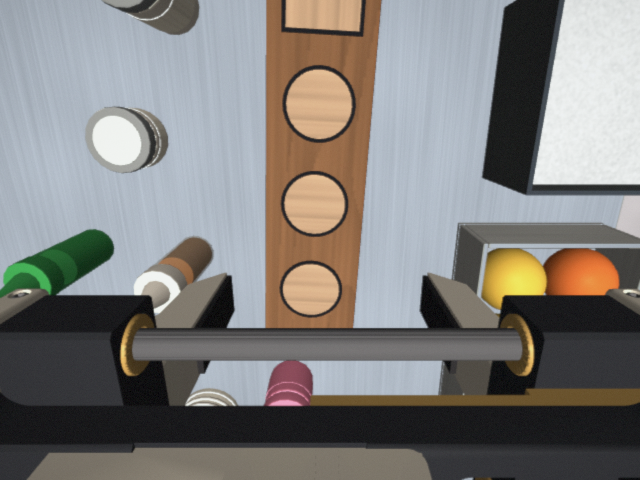

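The side view shows the tall tub at (235,315), short tub (321,308), medium tub (410,243), amber bottle (354,245), saucer (184,412) and cup stack (427,213). The look-alikes are the green bottles at (406,275) and (474,243), the pink tub (368,208), and a dark round lid (452,203). The square mark is at (177,299). Next I fuse the depth into a top-down map.

```bash
cat > h.py <<'E'
import numpy as np,cv2
from scipy.spatial.transform import Rotation as Ro
def cloud(im,pose=None):
    K=im["intrinsics"];d=im["depth"];v,u=np.nonzero(d>0);z=d[v,u]
    P=np.c_[(u-K[0,2])/K[0,0]*z,(v-K[1,2])/K[1,1]*z,z]
    if pose is None: W=(P-im["t"])@im["R"]
    else:
        H=im["hand_eye"];P=P@H[:3,:3].T+H[:3,3];W=P@Ro.from_rotvec(pose[1]).as_matrix().T+pose[0]
    return W,im["frame"][v,u],np.c_[u,v]
E
python3 - <<'E'
from h import *
# top-down map: row = x from .35..0.85 , col = y from .45 .. -.45 (1mm->1px )
pose=(np.array([.624497,-.00004,.22596]),np.array([-2.22077,-2.22072,.00185]))
for n in("side","scene","wrist"):
    im=dict(np.load(f"pics/{n}0.npz"));W,c,_=cloud(im,pose if n=="wrist" else None)
    m=(W[:,2]>-.02)&(W[:,2]<.15);W=W[m];c=c[m]
    o=np.argsort(W[:,2]);W=W[o];c=c[o]
    r=((.8-W[:,0])*1000).astype(int);q=((.4-W[:,1])*1000).astype(int)
    k=(r>=0)&(r<550)&(q>=0)&(q<800)
    img=np.zeros((550,800,3),np.uint8);img[r[k],q[k]]=c[k];cv2.imwrite(f"pics/top_{n}.png",img)
    t=(np.abs(W[:,0]-.6)<.1)&(np.abs(W[:,1]-.2)<.3);h,e=np.histogram(W[t,2],bins=np.arange(-.01,.14,.002));print(n,list(zip(np.round(e,3),h)))
E
```

```text
side [(np.float64(-0.01), np.int64(0)), (np.float64(-0.008), np.int64(0)), (np.float64(-0.006), np.int64(1)), (np.float64(-0.004), np.int64(1434)), (np.float64(-0.002), np.int64(16382)), (np.float64(0.0), np.int64(2515)), (np.float64(0.002), np.int64(172)), (np.float64(0.004), np.int64(253)), (np.float64(0.006), np.int64(268)), (np.float64(0.008), np.int64(557)), (np.float64(0.01), np.int64(3973)), (np.float64(0.012), np.int64(2529)), (np.float64(0.014), np.int64(281)), (np.float64(0.016), np.int64(364)), (np.float64(0.018), np.int64(313)), (np.float64(0.02), np.int64(14)), (np.float64(0.022), np.int64(0)), (np.float64(0.024), np.int64(0)), (np.float64(0.026), np.int64(0)), (np.float64(0.028), np.int64(0)), (np.float64(0.03), np.int64(0)), (np.float64(0.032), np.int64(0)), (np.float64(0.034), np.int64(0)), (np.float64(0.036), np.int64(0)), (np.float64(0.038), np.int64(0)), (np.float64(0.04), np.int64(0)), (np.float64(0.042), np.int64(0)), (np.float64(0.044), np.int64(0)), (np.float64(0.046), np.int64(0)), (np.float64(0.048), np.int64(0)), (np.float64(0.05), np.int64(0)), (np.float64(
[... 5946 characters left out ...]
t64(0.098), np.int64(0)), (np.float64(0.1), np.int64(0)), (np.float64(0.102), np.int64(0)), (np.float64(0.104), np.int64(0)), (np.float64(0.106), np.int64(0)), (np.float64(0.108), np.int64(0)), (np.float64(0.11), np.int64(0)), (np.float64(0.112), np.int64(0)), (np.float64(0.114), np.int64(0)), (np.float64(0.116), np.int64(0)), (np.float64(0.118), np.int64(0)), (np.float64(0.12), np.int64(0)), (np.float64(0.122), np.int64(0)), (np.float64(0.124), np.int64(0)), (np.float64(0.126), np.int64(0)), (np.float64(0.128), np.int64(0)), (np.float64(0.13), np.int64(0)), (np.float64(0.132), np.int64(0)), (np.float64(0.134), np.int64(0)), (np.float64(0.136), np.int64(0)), (np.float64(0.138), np.int64(0))]
```

View pics/top_side.png

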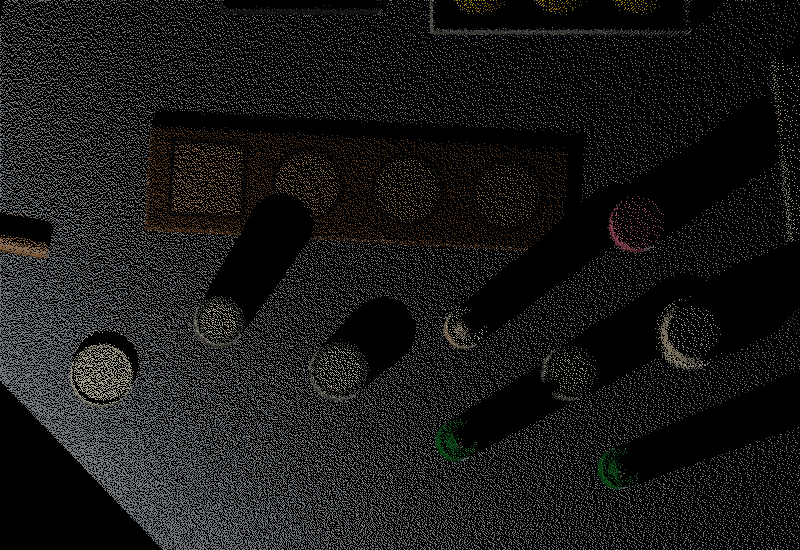

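View pics/top_scene.png

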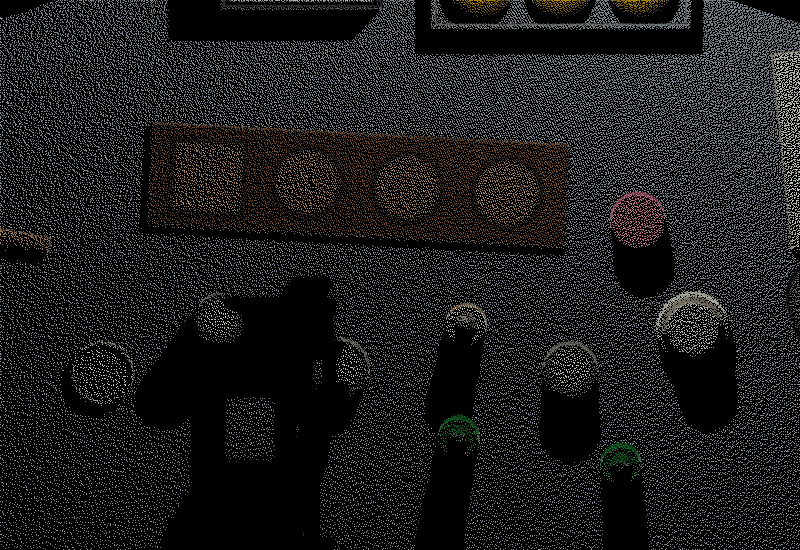

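```bash
cat >> h.py <<'E'
from scipy.optimize import least_squares
OBJ=dict(short=(.0225*2,.030),medium=(.070,.028),tall=(.095,.026),bottle=(.100,.021),saucer=(.014,.032),cups=(.085,.03))
def top(W,xy,h,r):
    m=(np.abs(W[:,2]-h)<.004)&(np.hypot(*(W[:,:2]-xy).T)<r+.012)
    if m.sum()<20:return None
    P=W[m,:2]; P=np.unique(np.round(P/.002).astype(int),axis=0)*.002
    (c,cr)=cv2.minEnclosingCircle((P*1000).astype(np.float32))
    return np.round([*(P.mean(0)*1000),*c,cr,m.sum()],1)
def wall(W,xy,z0,z1,r):
    m=(W[:,2]>z0)&(W[:,2]<z1)&(np.hypot(*(W[:,:2]-xy).T)<r+.02)
    if m.sum()<20:return None
    P=W[m,:2];s=least_squares(lambda c:np.hypot(*(P-c).T)-r,xy,loss="soft_l1",f_scale=.001)
    return np.round([*(s.x*1000),m.sum(),1000*np.median(np.abs(s.fun))],1)
def mark(W,c,xy,shape):
    # inner light area vs dark outline : dark pixels on board top
    m=(np.abs(W[:,2]-.012)<.006)&(np.max(np.abs(W[:,:2]-xy),axis=1)<.05)
    P=W[m,:2];g=c[m].astype(int).sum(1); th=0.45*np.percentile(g,80)
    d=P[g<th]
    if shape=="o":
        s=least_squares(lambda q:np.hypot(*(d-q[:2]).T)-q[2],[*xy,.035],loss="soft_l1",f_scale=.001);return np.round(s.x*1000,1),len(d)
    def sq(q):
        C,S=np.cos(q[2]),np.sin(q[2]);e=(d-q[:2])@np.array([[C,-S],[S,C]]);return np.max(np.abs(e),axis=1)-q[3]
    s=least_squares(sq,[*xy,-.04,.037],loss="soft_l1",f_scale=.001);return np.round([*(s.x[:2]*1000),s.x[2],s.x[3]*1000],3),len(d)
E
python3 - <<'E'
from h import *
S=dict(short=(.43,.06),medium=(.43,-.17),tall=(.48,.18),bottle=(.473,-.065),saucer=(.43,.297),cups=(.475,-.29))
M=[(.623,.193,"s"),(.618,.093,"o"),(.612,-.007,"o"),(.608,-.107,"o")]
pose=(np.array([.624497,-.00004,.22596]),np.array([-2.22077,-2.22072,.00185]))
for n in("side","scene","wrist"):
    im=dict(np.load(f"pics/{n}0.npz"));W,c,_=cloud(im,pose if n=="wrist" else None)
    print(n)
    for k,xy in S.items():
        h,r=OBJ[k];print(k,"top",top(W,xy,h,r),"wall",wall(W,xy,.01 if h>.02 else .003,h-.006,r))
    for x,y,s in M: print(mark(W,c,(x,y),s))
E
```

```text
side
short top [428.1  62.1 428.8  61.2  31.2 821. ] wall [430.2  60.  597.    0.6]
medium top [ 426.5 -168.2  427.2 -169.4   29.5  370. ] wall [ 428.2 -171.3  237.     0.6]
tall top [477.4 181.6 478.  181.4  26.6 777. ] wall [4.796e+02 1.800e+02 1.713e+03 5.000e-01]
bottle top [468.7 -60.  472.  -65.   21.4 202. ] wall [ 4.732e+02 -6.660e+01  1.007e+03  6.000e-01]
saucer top [423.8 299.1 424.2 298.8  33.  524. ] wall [421.9 282.5 621.    8.9]
cups top [ 466.7 -289.6  465.3 -291.9   28.9  263. ] wall [ 467.3 -293.2  895.     2.1]
(array([ 6.21266e+02,  1.92166e+02, -5.70000e-02,  3.70750e+01]), 286)
(array([616.3,  91.9,  35.2]), 104)
(array([610.4,  -7.8,  35.3]), 120)
(array([ 604.6, -107.2,   35. ]), 88)
scene
short top [433.6  51.3 432.1  60.1  31.2 298. ] wall [431.1  61.  178.    0.6]
medium top [ 432.1 -170.3  430.7 -169.6   28.9  577. ] wall [ 4.289e+02 -1.704e+02  5.240e+02  5.000e-01]
tall top [479.8 181.6 480.9 180.9  25.7 351. ] wall [4.802e+02 1.794e+02 4.900e+01 4.000e-01]
bottle top [480.7 -67.1 476.2 -66.9  21.8 227. ] wall [ 4.741e+02 -6.610e+01  6.170e+02  5.000e-01
[... 235 characters left out ...]
 179)
(array([617.6,  92.2,  34.9]), 136)
(array([612.3,  -7.5,  34.8]), 155)
(array([ 607.3, -107.5,   34.7]), 160)
wrist
short top [ 432.3   61.7  432.1   61.9   30.5 3389. ] wall [4.309e+02 6.170e+01 7.680e+02 4.000e-01]
medium top None wall None
tall top [481.7 159.1 481.  161.   15.  300. ] wall [4.803e+02 1.825e+02 1.665e+03 3.000e-01]
bottle top [476.7 -58.9 475.1 -63.5  21.1 902. ] wall [ 4.744e+02 -6.530e+01  1.676e+03  3.000e-01]
saucer top None wall None
cups top None wall [ 471.4 -285.8  304.     0.9]
(array([ 6.21956e+02,  1.94026e+02, -5.30000e-02,  3.64470e+01]), 633)
(array([616.8,  94.1,  34.2]), 833)
(array([611.4,  -5.8,  34.3]), 637)
(array([ 606.2, -105.6,   34.3]), 507)
```

Measured positions in mm, averaged over the cameras, which agree to about 2 mm:

| Thing | x | y |
|---|---|---|
| short tub | 431 | 61 |
| medium tub | 428.5 | -170.5 |
| tall tub | 480 | 180.5 |
| bottle | 474 | -66 |
| saucer | 425.5 | 298 |
| square mark | 622 | 192.5 |
| mark beside the square | 617 | 92.7 |
| other middle mark | 611.5 | -7.2 |
| round end mark | 606 | -106.8 |

The mark pitch comes out at 100 mm, as it should.

Side-view candidates:
- **Short tub:** (321,308), grey lid.
- **Medium tub:** (410,243), grey lid. The pink one at (368,208) is the decoy.
- **Tall tub:** (235,315).
- **Bottle:** (354,245), amber. The green ones at (406,275) and (474,243) are decoys.
- **Saucer:** (184,412). The dark disc at (452,203) is not it.

I check these in one close crop before moving.

Run:
```python
import cv2
a=cv2.imread("pics/side0.png")[180:450,140:500];cv2.imwrite("pics/crop.png",cv2.resize(a,None,fx=2.1,fy=2.1,interpolation=cv2.INTER_CUBIC))
```

```text
(no output)
```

View pics/crop.png

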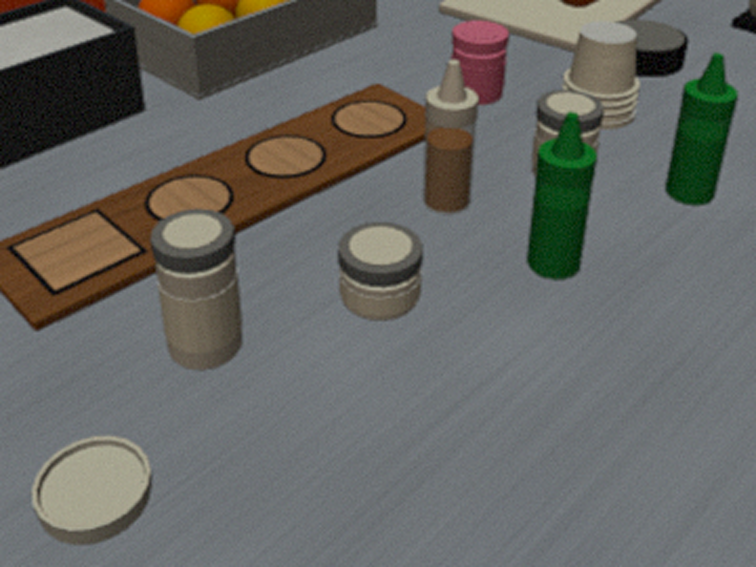

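Call:
{"method": "jog_arm", "body": {
  "increments": [
    {"slide": [10,-32,0],"roll": 0,"gripper": 1},
    {"slide": [20,-64,0],"roll": 0,"gripper": 1},
    {"slide": [30,-96,0],"roll": 0,"gripper": 1},
    {"slide": [40,-128,0],"roll": 0,"gripper": 1},
    {"slide": [50,-160,0],"roll": 0,"gripper": 1},
    {"slide": [58,-184,0],"roll": 0,"gripper": 1},
    {"slide": [61,-194,0],"roll": 0,"gripper": 1},
    {"slide": [61,-194,20],"roll": 0,"gripper": 1},
    {"slide": [61,-194,50],"roll": 0,"gripper": 1},
    {"slide": [61,-194,80],"roll": 0,"gripper": 1}
  ],
  "newtons": 20
}}

```text
clock: 0.98
position: [0.4323, 0.0611, 0.1467]
ee_rot: [2.22, 2.22, 0.005]
force: [1.0, -0.7, -0.4]
width: 1.001
```

The crop confirms the choices: short tub (380,270), tall tub (200,290), amber bottle (450,150), grey-lidded medium tub (568,115) behind a green bottle, saucer (92,490). Now down onto the short tub.

Call:
{"method": "jog_arm", "body": {
  "increments": [
    {"slide": [0,0,25],"roll": 0,"gripper": 1},
    {"slide": [0,0,50],"roll": 0,"gripper": 1},
    {"slide": [0,0,75],"roll": 0,"gripper": 1},
    {"slide": [0,0,100],"roll": 0,"gripper": 1},
    {"slide": [0,0,120],"roll": 0,"gripper": 1},
    {"slide": [0,0,130],"roll": 0,"gripper": 1},
    {"slide": [0,0,136],"roll": 0,"gripper": 1},
    {"slide": [0,0,136],"roll": 0,"gripper": 1},
    {"slide": [0,0,136],"roll": 0,"gripper": 0.5},
    {"slide": [0,0,136],"roll": 0,"gripper": 0.5}
  ],
  "newtons": 20
}}

```text
clock: 1.82
position: [0.4317, 0.0611, 0.0114]
ee_rot: [2.221, 2.221, 0.002]
force: [-0.2, 0.2, 0.1]
width: 0.9
```

Call:
{"method": "jog_arm", "body": {
  "increments": [
    {"slide": [0,0,0],"roll": 0,"gripper": 0.5},
    {"slide": [0,0,0],"roll": 0,"gripper": 0.5},
    {"slide": [0,0,0],"roll": 0,"gripper": 0.5},
    {"slide": [0,0,0],"roll": 0,"gripper": 0.5},
    {"slide": [0,0,0],"roll": 0,"gripper": 0.5},
    {"slide": [0,0,0],"roll": 0,"gripper": 0.5},
    {"slide": [0,0,0],"roll": 0,"gripper": 0.5},
    {"slide": [0,0,0],"roll": 0,"gripper": 0.5},
    {"slide": [0,0,-5],"roll": 0,"gripper": 0.5},
    {"slide": [0,0,-10],"roll": 0,"gripper": 0.5}
  ]
}}

```text
clock: 2.65
position: [0.4307, 0.0609, 0.0209]
ee_rot: [-2.221, -2.221, 0.001]
force: [-0.3, 0.5, -0.8]
width: 0.649
```

Call:
{"method": "jog_arm", "body": {
  "increments": [
    {"slide": [0,0,-15],"roll": 0,"gripper": 0.5},
    {"slide": [0,0,-40],"roll": 0,"gripper": 0.5},
    {"slide": [0,0,-70],"roll": 0,"gripper": 0.5},
    {"slide": [0,0,-100],"roll": 0,"gripper": 0.5},
    {"slide": [0,0,-125],"roll": 0,"gripper": 0.5},
    {"slide": [0,0,-140],"roll": 0,"gripper": 0.5},
    {"slide": [-10,10,-140],"roll": 0,"gripper": 0.5},
    {"slide": [-25,26,-140],"roll": 0,"gripper": 0.5},
    {"slide": [-45,47,-140],"roll": 0,"gripper": 0.5},
    {"slide": [-65,68,-140],"roll": 0,"gripper": 0.5}
  ]
}}

```text
clock: 3.48
position: [0.4993, -0.0044, 0.1615]
ee_rot: [2.22, 2.223, 0.001]
force: [0.5, -0.3, -1.6]
width: 0.648
```

Call:
{"method": "jog_arm", "body": {
  "increments": [
    {"slide": [-20,21,0],"roll": 0,"gripper": 0.5},
    {"slide": [-40,42,0],"roll": 0,"gripper": 0.5},
    {"slide": [-60,62,0],"roll": 0,"gripper": 0.5},
    {"slide": [-80,83,0],"roll": 0,"gripper": 0.5},
    {"slide": [-93,97,0],"roll": 0,"gripper": 0.5},
    {"slide": [-100,104,0],"roll": 0,"gripper": 0.5},
    {"slide": [-103,107,0],"roll": 0,"gripper": 0.5},
    {"slide": [-103,107,20],"roll": 0,"gripper": 0.5},
    {"slide": [-103,107,45],"roll": 0,"gripper": 0.5},
    {"slide": [-103,107,70],"roll": 0,"gripper": 0.5}
  ]
}}

```text
clock: 4.32
position: [0.6057, -0.1057, 0.0907]
ee_rot: [2.22, 2.222, 0.002]
force: [-0.5, -0.0, -1.9]
width: 0.652
```

Call:
{"method": "jog_arm", "body": {
  "increments": [
    {"slide": [0,0,20],"roll": 0,"gripper": 0.5},
    {"slide": [0,0,40],"roll": 0,"gripper": 0.5},
    {"slide": [0,0,52],"roll": 0,"gripper": 0.5},
    {"slide": [0,0,58],"roll": 0,"gripper": 0.5},
    {"slide": [0,0,60],"roll": 0,"gripper": 0.5},
    {"slide": [0,0,60],"roll": 0,"gripper": 0.5},
    {"slide": [0,0,60],"roll": 0,"gripper": 0.5},
    {"slide": [0,0,60],"roll": 0,"gripper": 0.5},
    {"slide": [0,0,60],"roll": 0,"gripper": 0.5},
    {"slide": [0,0,60],"roll": 0,"gripper": 0.5}
  ]
}}

```text
clock: 5.15
position: [0.6064, -0.1071, 0.0314]
ee_rot: [2.221, 2.221, 0.001]
force: [-0.1, -0.0, -1.6]
width: 0.648
```

```bash
cat >> h.py <<'E'
MK=dict(sq=(.622,.1925,"s"),A=(.617,.0927,"o"),B=(.6115,-.0072,"o"),end=(.606,-.1068,"o"))
def check(tag,what,base,views=("scene","side")):
    from cell import arm
    s=arm.observe();print("t",s["clock"],"pos",np.round(s["position"],4),"F",np.round(s["force"],1),"w",round(s["width"],3))
    for n in views:
        s=arm.observe();im=arm.get_image(n);cv2.imwrite(f"pics/{n}_{tag}.png",im["frame"]);np.savez(f"pics/{n}_{tag}.npz",**im)
        W,c,_=cloud(im,(s["position"],s["ee_rot"]) if n=="wrist" else None)
        for k,xy in what:
            h,r=OBJ[k];print(n,k,"top",top(W,xy,base+h,r),"wall",wall(W,xy,base+.005,base+h-.004,r))
E
python3 -c "
from h import *
check('p1',[('short',(.606,-.107))],.02)"
```

```text
t 5.15 pos [ 0.6064 -0.1071  0.0314] F [-0.1 -0.  -1.6] w 0.648
scene short top [ 596.2 -102.4  598.  -110.    26.3  180. ] wall None
side short top [ 605.6 -100.6  606.   -97.    40.   331. ] wall [ 603.2 -108.5  567.     1.6]
```

Call:
{"method": "jog_arm", "body": {
  "increments": [
    {"slide": [0,0,2],"roll": 0,"gripper": 0.5},
    {"slide": [0,0,4],"roll": 0,"gripper": 0.5},
    {"slide": [0,0,6],"roll": 0,"gripper": 0.5},
    {"slide": [0,0,7.5],"roll": 0,"gripper": 0.5},
    {"slide": [0,0,8],"roll": 0,"gripper": 0.5},
    {"slide": [0,0,8],"roll": 0,"gripper": 0.5},
    {"slide": [0,0,8],"roll": 0,"gripper": 0.5},
    {"slide": [0,0,8],"roll": 0,"gripper": 0.7},
    {"slide": [0,0,8],"roll": 0,"gripper": 0.85},
    {"slide": [0,0,8],"roll": 0,"gripper": 0.95}
  ]
}}

```text
clock: 6.08
position: [0.6061, -0.1071, 0.0226]
ee_rot: [2.221, 2.221, 0.0]
force: [-0.3, -0.5, -1.3]
width: 0.794
```

Call:
{"method": "jog_arm", "body": {
  "increments": [
    {"slide": [0,0,0],"roll": 0,"gripper": 0.95},
    {"slide": [0,0,0],"roll": 0,"gripper": 0.95},
    {"slide": [0,0,0],"roll": 0,"gripper": 0.95},
    {"slide": [0,0,-10],"roll": 0,"gripper": 0.95},
    {"slide": [0,0,-30],"roll": 0,"gripper": 0.95},
    {"slide": [0,0,-60],"roll": 0,"gripper": 0.95},
    {"slide": [0,0,-90],"roll": 0,"gripper": 0.95},
    {"slide": [0,0,-120],"roll": 0,"gripper": 0.95},
    {"slide": [0,0,-150],"roll": 0,"gripper": 0.95},
    {"slide": [0,0,-180],"roll": 0,"gripper": 0.95}
  ]
}}

```text
clock: 6.92
position: [0.6058, -0.107, 0.2052]
ee_rot: [2.221, 2.221, 0.001]
force: [1.7, -0.2, -0.5]
width: 0.951
```

```bash
python3 -c "
from h import *
check('p2',[('short',(.606,-.107))],.012,('scene','side','wrist'))"
```

```text
t 6.9167 pos [ 0.6058 -0.107   0.2052] F [ 1.7 -0.2 -0.5] w 0.951
scene short top [ 607.4 -107.9  606.4 -107.5   30.7  900. ] wall [ 6.052e+02 -1.075e+02  3.470e+02  4.000e-01]
side short top [ 601.3 -105.   603.9 -105.1   32.   369. ] wall [ 604.1 -108.4  482.     0.8]
wrist short top [ 606.2 -105.7  606.  -106.    30.6 3344. ] wall [ 6.060e+02 -1.067e+02  2.860e+02  2.000e-01]
```

View pics/side_p2.png

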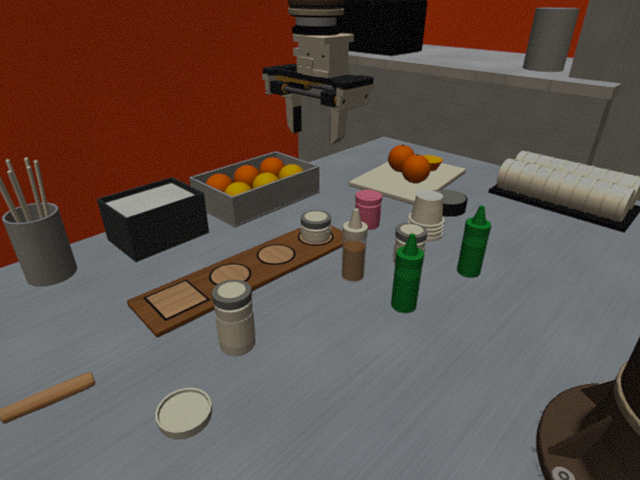

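Short tub stands on the end mark at (316,225). In the wrist view it is within 1 mm of the mark centre. Next the medium tub, with the jaws turned 0.28 rad to clear the green bottle.

Call:
{"method": "jog_arm", "body": {
  "increments": [
    {"slide": [-8,-22,0],"roll": 0.1,"gripper": 1},
    {"slide": [-18,-50,0],"roll": 0.2,"gripper": 1},
    {"slide": [-29,-80,0],"roll": 0.28,"gripper": 1},
    {"slide": [-40,-111,0],"roll": 0.28,"gripper": 1},
    {"slide": [-51,-142,0],"roll": 0.28,"gripper": 1},
    {"slide": [-59,-165,0],"roll": 0.28,"gripper": 1},
    {"slide": [-63.5,-177.5,0],"roll": 0.28,"gripper": 1},
    {"slide": [-63.5,-177.5,0],"roll": 0.28,"gripper": 1},
    {"slide": [-63.5,-177.5,10],"roll": 0.28,"gripper": 1},
    {"slide": [-63.5,-177.5,20],"roll": 0.28,"gripper": 1}
  ]
}}

```text
clock: 7.9
position: [0.4301, -0.1701, 0.1829]
ee_rot: [2.508, 1.89, 0.003]
force: [0.1, 0.0, -0.4]
width: 0.998
```

```bash
python3 -c "
from h import *
from cell import arm
print(Ro.from_rotvec(arm.observe()['ee_rot']).as_matrix().round(3))
check('p3',[('medium',(.4285,-.1705))],0,('scene','side','wrist'))"
```

```text
[[ 0.276  0.961  0.002]
 [ 0.961 -0.276 -0.   ]
 [ 0.     0.002 -1.   ]]
t 7.9 pos [ 0.4301 -0.1701  0.1829] F [ 0.1  0.  -0.4] w 0.998
scene medium top [ 432.2 -170.7  431.  -171.6   29.7  581. ] wall [ 429.  -170.4  585.     0.6]
side medium top [ 426.5 -168.   427.  -168.5   28.7  372. ] wall [ 428.  -171.2  265.     0.7]
wrist medium top [ 430.  -168.5  429.8 -168.6   28.7 3701. ] wall [ 4.297e+02 -1.694e+02  6.000e+02  2.000e-01]
```

View pics/wrist_p3.png

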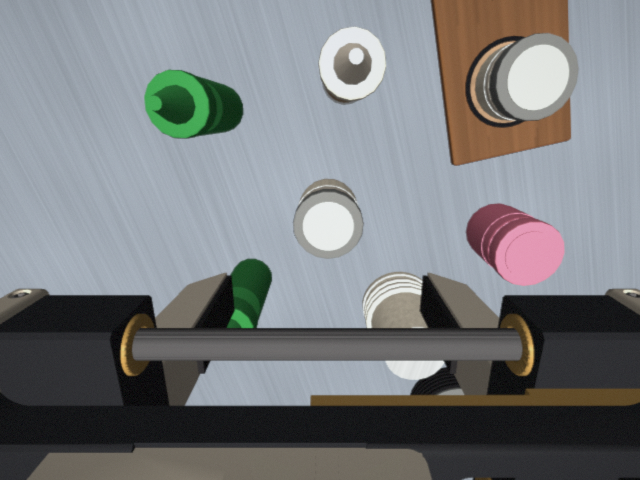

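Wrist view: medium tub at (328,225) between the fingers, with the green bottle (250,290) and cup stack (400,310) clear of the finger path by calculation.

Call:
{"method": "jog_arm", "body": {
  "increments": [
    {"slide": [0,0,25],"roll": 0,"gripper": 1},
    {"slide": [0,0,50],"roll": 0,"gripper": 1},
    {"slide": [0,0,75],"roll": 0,"gripper": 1},
    {"slide": [0,0,100],"roll": 0,"gripper": 1},
    {"slide": [0,0,125],"roll": 0,"gripper": 1},
    {"slide": [0,0,145],"roll": 0,"gripper": 1},
    {"slide": [0,0,153],"roll": 0,"gripper": 1},
    {"slide": [0,0,157],"roll": 0,"gripper": 1},
    {"slide": [0,0,157],"roll": 0,"gripper": 1},
    {"slide": [0,0,157],"roll": 0,"gripper": 0.5}
  ]
}}

```text
clock: 8.88
position: [0.4294, -0.1706, 0.0265]
ee_rot: [2.509, 1.889, 0.001]
force: [-0.4, -0.3, 0.5]
width: 0.967
```

Call:
{"method": "jog_arm", "body": {
  "increments": [
    {"slide": [0,0,0],"roll": 0,"gripper": 0.4},
    {"slide": [0,0,0],"roll": 0,"gripper": 0.4},
    {"slide": [0,0,0],"roll": 0,"gripper": 0.4},
    {"slide": [0,0,0],"roll": 0,"gripper": 0.4},
    {"slide": [0,0,0],"roll": 0,"gripper": 0.4},
    {"slide": [0,0,0],"roll": 0,"gripper": 0.4},
    {"slide": [0,0,0],"roll": 0,"gripper": 0.4},
    {"slide": [0,0,0],"roll": 0,"gripper": 0.4},
    {"slide": [0,0,0],"roll": 0,"gripper": 0.4},
    {"slide": [0,0,0],"roll": 0,"gripper": 0.4}
  ]
}}

```text
clock: 9.72
position: [0.4287, -0.1706, 0.026]
ee_rot: [2.509, 1.889, 0.001]
force: [-0.6, 0.7, 6.9]
width: 0.606
```

Call:
{"method": "jog_arm", "body": {
  "increments": [
    {"slide": [0,0,-5],"roll": 0,"gripper": 0.4},
    {"slide": [0,0,-15],"roll": 0,"gripper": 0.4},
    {"slide": [0,0,-35],"roll": 0,"gripper": 0.4},
    {"slide": [0,0,-60],"roll": 0,"gripper": 0.4},
    {"slide": [0,0,-90],"roll": 0,"gripper": 0.4},
    {"slide": [0,0,-120],"roll": 0,"gripper": 0.4},
    {"slide": [0,0,-145],"roll": -0.07,"gripper": 0.4},
    {"slide": [0,0,-150],"roll": -0.17,"gripper": 0.4},
    {"slide": [0,0,-150],"roll": -0.25,"gripper": 0.4},
    {"slide": [0,0,-150],"roll": -0.28,"gripper": 0.4}
  ]
}}

```text
clock: 10.55
position: [0.4286, -0.1706, 0.1767]
ee_rot: [2.215, 2.226, 0.001]
force: [-0.4, 1.2, -0.7]
width: 0.606
```

Call:
{"method": "jog_arm", "body": {
  "increments": [
    {"slide": [8,9,0],"roll": 0,"gripper": 0.4},
    {"slide": [24,27,0],"roll": 0,"gripper": 0.4},
    {"slide": [45,50,0],"roll": 0,"gripper": 0.4},
    {"slide": [67,75,0],"roll": 0,"gripper": 0.4},
    {"slide": [89,100,0],"roll": 0,"gripper": 0.4},
    {"slide": [111,125,0],"roll": 0,"gripper": 0.4},
    {"slide": [133,150,0],"roll": 0,"gripper": 0.4},
    {"slide": [150,169,0],"roll": 0,"gripper": 0.4},
    {"slide": [160,180,0],"roll": 0,"gripper": 0.4},
    {"slide": [163,183,0],"roll": 0,"gripper": 0.4}
  ]
}}

```text
clock: 11.38
position: [0.6132, -0.0034, 0.175]
ee_rot: [-2.218, -2.223, -0.001]
force: [0.7, -0.0, -0.5]
width: 0.608
```

Call:
{"method": "jog_arm", "body": {
  "increments": [
    {"slide": [0,0,15],"roll": 0,"gripper": 0.4},
    {"slide": [0,0,40],"roll": 0,"gripper": 0.4},
    {"slide": [0,0,65],"roll": 0,"gripper": 0.4},
    {"slide": [0,0,90],"roll": 0,"gripper": 0.4},
    {"slide": [0,0,110],"roll": 0,"gripper": 0.4},
    {"slide": [0,0,122],"roll": 0,"gripper": 0.4},
    {"slide": [0,0,128],"roll": 0,"gripper": 0.4},
    {"slide": [0,0,130],"roll": 0,"gripper": 0.4},
    {"slide": [0,0,130],"roll": 0,"gripper": 0.4},
    {"slide": [0,0,130],"roll": 0,"gripper": 0.4}
  ]
}}

```text
clock: 12.22
position: [0.6123, -0.0076, 0.0469]
ee_rot: [2.221, 2.22, 0.002]
force: [-0.1, 0.3, -0.5]
width: 0.606
```

```bash
python3 -c "
from h import *
check('p4',[('medium',(.6115,-.0072))],.02,('scene','side'))"
```

```text
t 12.2167 pos [ 0.6123 -0.0076  0.0469] F [-0.1  0.3 -0.5] w 0.606
scene medium top [605.6  -2.3 603.2  -7.   28.4 152. ] wall [ 6.113e+02 -6.800e+00  1.490e+02  4.000e-01]
side medium top [612.1   5.  611.    3.   39.  285. ] wall [609.7  -8.  988.    1.3]
```

Call:
{"method": "jog_arm", "body": {
  "increments": [
    {"slide": [0,0,2],"roll": 0,"gripper": 0.4},
    {"slide": [0,0,4],"roll": 0,"gripper": 0.4},
    {"slide": [0,0,6],"roll": 0,"gripper": 0.4},
    {"slide": [0,0,7.5],"roll": 0,"gripper": 0.4},
    {"slide": [0,0,8.5],"roll": 0,"gripper": 0.4},
    {"slide": [0,0,8.5],"roll": 0,"gripper": 0.4},
    {"slide": [0,0,8.5],"roll": 0,"gripper": 0.4},
    {"slide": [0,0,8.5],"roll": 0,"gripper": 0.65},
    {"slide": [0,0,8.5],"roll": 0,"gripper": 0.8},
    {"slide": [0,0,8.5],"roll": 0,"gripper": 0.95}
  ]
}}

```text
clock: 13.15
position: [0.6116, -0.0075, 0.0372]
ee_rot: [2.221, 2.221, 0.0]
force: [0.5, 0.2, -0.8]
width: 0.749
```

Call:
{"method": "jog_arm", "body": {
  "increments": [
    {"slide": [0,0,0],"roll": 0,"gripper": 0.95},
    {"slide": [0,0,0],"roll": 0,"gripper": 0.95},
    {"slide": [0,0,0],"roll": 0,"gripper": 0.95},
    {"slide": [0,0,-10],"roll": 0,"gripper": 0.95},
    {"slide": [0,0,-30],"roll": 0,"gripper": 0.95},
    {"slide": [0,0,-60],"roll": 0,"gripper": 0.95},
    {"slide": [0,0,-90],"roll": 0,"gripper": 0.95},
    {"slide": [0,0,-120],"roll": 0,"gripper": 0.95},
    {"slide": [0,0,-150],"roll": 0,"gripper": 0.95},
    {"slide": [0,0,-170],"roll": 0,"gripper": 0.95}
  ]
}}

```text
clock: 13.98
position: [0.6123, -0.0076, 0.2113]
ee_rot: [2.22, 2.219, 0.004]
force: [1.5, 0.2, -0.0]
width: 0.952
```

```bash
python3 -c "
from h import *
check('p5',[('medium',(.6115,-.0072)),('short',(.606,-.107))],.012,('scene','wrist'))"
```

```text
t 13.9833 pos [ 0.6123 -0.0076  0.2113] F [ 1.5  0.2 -0. ] w 0.952
scene medium top [612.9  -7.6 612.1  -8.1  28.7 754. ] wall [ 6.109e+02 -6.800e+00  5.870e+02  5.000e-01]
scene short top [ 607.6 -108.2  606.6 -107.7   31.   896. ] wall [ 6.053e+02 -1.075e+02  3.480e+02  4.000e-01]
wrist medium top [ 611.5   -5.1  611.3   -5.    28.4 3251. ] wall [ 6.116e+02 -6.200e+00  4.870e+02  2.000e-01]
wrist short top [ 606.3 -103.1  606.1 -105.1   30.5 2325. ] wall [ 6.060e+02 -1.068e+02  7.380e+02  3.000e-01]
```

View pics/wrist_p5.png

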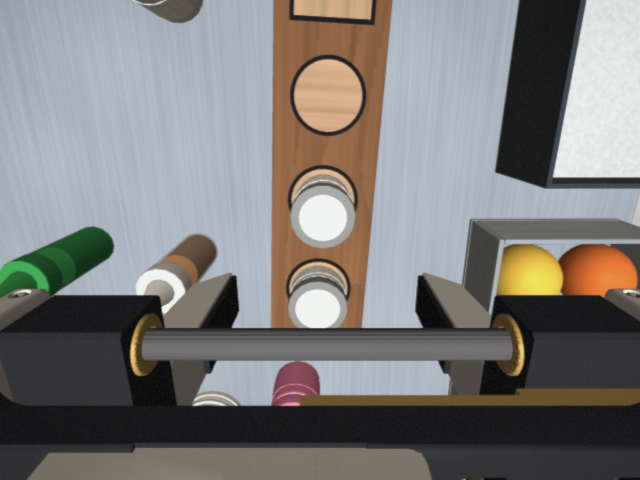

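Medium (323,215) and short (318,305) both sit on their marks in the wrist view. Next the tall tub.

Call:
{"method": "jog_arm", "body": {
  "increments": [
    {"slide": [15,-10,0],"roll": 0,"gripper": 1},
    {"slide": [40,-28,0],"roll": 0,"gripper": 1},
    {"slide": [70,-49,0],"roll": 0,"gripper": 1},
    {"slide": [100,-70,0],"roll": 0,"gripper": 1},
    {"slide": [130,-91,0],"roll": 0,"gripper": 1},
    {"slide": [157,-110,0],"roll": 0,"gripper": 1},
    {"slide": [178,-125,0],"roll": 0,"gripper": 1},
    {"slide": [188,-131.5,0],"roll": 0,"gripper": 1},
    {"slide": [188,-131.5,0],"roll": 0,"gripper": 1},
    {"slide": [188,-131.5,0],"roll": 0,"gripper": 1}
  ]
}}

```text
clock: 14.92
position: [0.4797, 0.1805, 0.2072]
ee_rot: [2.22, 2.223, -0.001]
force: [0.4, -0.8, 0.2]
width: 1.004
```

```bash
python3 -c "
from h import *
check('p6',[('tall',(.48,.1805)),('saucer',(.4255,.298))],0,('scene','wrist'))"
```

```text
t 14.9167 pos [0.4797 0.1805 0.2072] F [ 0.4 -0.8  0.2] w 1.004
scene tall top [483.  178.4 481.8 179.7  26.9 437. ] wall [4.800e+02 1.806e+02 7.650e+02 7.000e-01]
scene saucer top [427.  297.5 427.3 297.8  33.7 235. ] wall [424.1 279.9 317.    9.7]
wrist tall top [ 480.9  182.4  480.8  182.3   26.7 3190. ] wall [4.809e+02 1.811e+02 7.460e+02 3.000e-01]
wrist saucer top [426.9 300.4 426.8 299.6  32.5 836. ] wall [ 429.6  278.9 3335.     9.6]
```

Call:
{"method": "jog_arm", "body": {
  "increments": [
    {"slide": [0,0,25],"roll": 0,"gripper": 1},
    {"slide": [0,0,50],"roll": 0,"gripper": 1},
    {"slide": [0,0,75],"roll": 0,"gripper": 1},
    {"slide": [0,0,100],"roll": 0,"gripper": 1},
    {"slide": [0,0,125],"roll": 0,"gripper": 1},
    {"slide": [0,0,147],"roll": 0,"gripper": 1},
    {"slide": [0,0,157],"roll": 0,"gripper": 1},
    {"slide": [0,0,161],"roll": 0,"gripper": 1},
    {"slide": [0,0,161],"roll": 0,"gripper": 1},
    {"slide": [0,0,161],"roll": 0,"gripper": 0.4}
  ]
}}

```text
clock: 15.85
position: [0.4809, 0.1803, 0.047]
ee_rot: [2.222, 2.22, 0.002]
force: [0.4, 0.3, 0.5]
width: 0.96
```

Call:
{"method": "jog_arm", "body": {
  "increments": [
    {"slide": [0,0,0],"roll": 0,"gripper": 0.4},
    {"slide": [0,0,0],"roll": 0,"gripper": 0.4},
    {"slide": [0,0,0],"roll": 0,"gripper": 0.4},
    {"slide": [0,0,0],"roll": 0,"gripper": 0.4},
    {"slide": [0,0,0],"roll": 0,"gripper": 0.4},
    {"slide": [0,0,0],"roll": 0,"gripper": 0.4},
    {"slide": [0,0,0],"roll": 0,"gripper": 0.4},
    {"slide": [0,0,0],"roll": 0,"gripper": 0.4},
    {"slide": [0,0,0],"roll": 0,"gripper": 0.4},
    {"slide": [0,0,0],"roll": 0,"gripper": 0.4}
  ]
}}

```text
clock: 16.68
position: [0.4802, 0.1806, 0.0464]
ee_rot: [2.221, 2.221, 0.001]
force: [-0.9, -0.6, 4.9]
width: 0.564
```

Call:
{"method": "jog_arm", "body": {
  "increments": [
    {"slide": [0,0,-5],"roll": 0,"gripper": 0.4},
    {"slide": [0,0,-15],"roll": 0,"gripper": 0.4},
    {"slide": [0,0,-30],"roll": 0,"gripper": 0.4},
    {"slide": [0,0,-45],"roll": 0,"gripper": 0.4},
    {"slide": [0,0,-50],"roll": 0,"gripper": 0.4},
    {"slide": [-10,16,-50],"roll": 0,"gripper": 0.4},
    {"slide": [-25,39,-50],"roll": 0,"gripper": 0.4},
    {"slide": [-41,64,-50],"roll": 0,"gripper": 0.4},
    {"slide": [-57,89,-50],"roll": 0,"gripper": 0.4},
    {"slide": [-70,109,-50],"roll": 0,"gripper": 0.4}
  ]
}}

```text
clock: 17.52
position: [0.5906, 0.1088, 0.0963]
ee_rot: [2.222, 2.22, -0.0]
force: [0.2, 0.7, -1.1]
width: 0.562
```

Call:
{"method": "jog_arm", "body": {
  "increments": [
    {"slide": [-10,16,0],"roll": 0,"gripper": 0.4},
    {"slide": [-16,25,0],"roll": 0,"gripper": 0.4},
    {"slide": [-18,28,0],"roll": 0,"gripper": 0.4},
    {"slide": [-18,28,0],"roll": 0,"gripper": 0.4},
    {"slide": [-18,28,10],"roll": 0,"gripper": 0.4},
    {"slide": [-18,28,22],"roll": 0,"gripper": 0.4},
    {"slide": [-18,28,29],"roll": 0,"gripper": 0.4},
    {"slide": [-18,28,30],"roll": 0,"gripper": 0.4},
    {"slide": [-18,28,30],"roll": 0,"gripper": 0.4},
    {"slide": [-18,28,30],"roll": 0,"gripper": 0.4}
  ]
}}

```text
clock: 18.35
position: [0.6168, 0.0928, 0.0661]
ee_rot: [-2.221, -2.222, 0.0]
force: [-0.0, 0.1, -1.6]
width: 0.563
```

```bash
python3 -c "
from h import *
check('p7',[('tall',(.617,.0927))],.02,('scene','side'))"
```

```text
t 18.35 pos [0.6168 0.0928 0.0661] F [-0.   0.1 -1.6] w 0.563
scene tall top [609.6  88.9 610.5  90.4  27.8 156. ] wall [6.168e+02 9.300e+01 5.840e+02 6.000e-01]
side tall top [615.8 107.9 617.  102.   37.  163. ] wall [6.152e+02 9.170e+01 1.412e+03 1.000e+00]
```

Within 1 mm of the mark in both views, so I lower it and release.

Call:
{"method": "jog_arm", "body": {
  "increments": [
    {"slide": [0,0,2],"roll": 0,"gripper": 0.4},
    {"slide": [0,0,4],"roll": 0,"gripper": 0.4},
    {"slide": [0,0,6],"roll": 0,"gripper": 0.4},
    {"slide": [0,0,7],"roll": 0,"gripper": 0.4},
    {"slide": [0,0,8],"roll": 0,"gripper": 0.4},
    {"slide": [0,0,8],"roll": 0,"gripper": 0.4},
    {"slide": [0,0,8],"roll": 0,"gripper": 0.4},
    {"slide": [0,0,8],"roll": 0,"gripper": 0.6},
    {"slide": [0,0,8],"roll": 0,"gripper": 0.75},
    {"slide": [0,0,8],"roll": 0,"gripper": 0.9}
  ]
}}

```text
clock: 19.28
position: [0.6172, 0.0926, 0.0583]
ee_rot: [2.221, 2.221, 0.001]
force: [0.5, 0.2, 0.1]
width: 0.695
```

Call:
{"method": "jog_arm", "body": {
  "increments": [
    {"slide": [0,0,0],"roll": 0,"gripper": 0.9},
    {"slide": [0,0,0],"roll": 0,"gripper": 0.9},
    {"slide": [0,0,0],"roll": 0,"gripper": 0.9},
    {"slide": [0,0,-10],"roll": 0,"gripper": 0.9},
    {"slide": [0,0,-30],"roll": 0,"gripper": 0.9},
    {"slide": [0,0,-60],"roll": 0,"gripper": 0.9},
    {"slide": [0,0,-90],"roll": 0,"gripper": 0.9},
    {"slide": [0,0,-120],"roll": 0,"gripper": 0.9},
    {"slide": [0,0,-140],"roll": 0,"gripper": 0.9},
    {"slide": [0,0,-150],"roll": 0,"gripper": 0.9}
  ]
}}

```text
clock: 20.12
position: [0.6184, 0.0928, 0.2124]
ee_rot: [2.22, 2.219, 0.007]
force: [-0.3, -1.1, -0.2]
width: 0.899
```

```bash
python3 -c "
from h import *
check('p8',[('tall',(.617,.0927))],.012,('scene','wrist'))
W,c,_=cloud(dict(np.load('pics/scene_p8.npz')));print(mark(W,c,(.622,.1925),'s'))"
```

```text
t 20.1167 pos [0.6184 0.0928 0.2124] F [-0.3 -1.1 -0.2] w 0.899
scene tall top [618.6  91.6 617.   91.   28.2 639. ] wall [6.165e+02 9.260e+01 8.230e+02 5.000e-01]
wrist tall top [ 617.4   94.2  617.4   94.    26.6 3302. ] wall [6.174e+02 9.290e+01 8.060e+02 3.000e-01]
(array([ 6.22793e+02,  1.91952e+02, -5.30000e-02,  3.70300e+01]), 177)
```

View pics/wrist_p8.png

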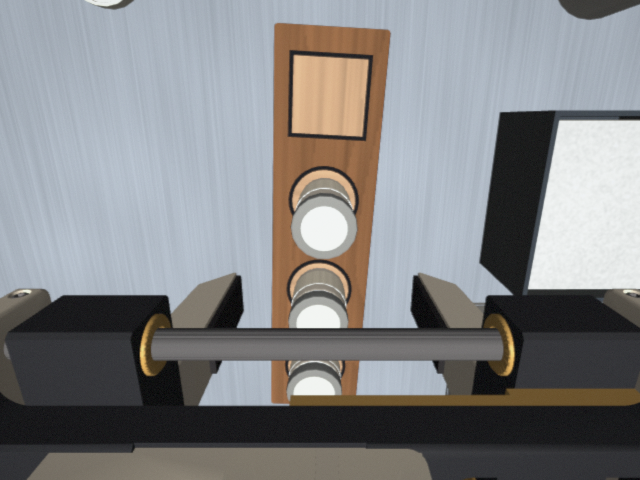

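All three tubs are upright on their marks: tall at (324,225), the others at (318,300) and (314,380). Next the saucer.

Call:
{"method": "jog_arm", "body": {
  "increments": [
    {"slide": [15,-14,0],"roll": 0,"gripper": 1},
    {"slide": [40,-37,0],"roll": 0,"gripper": 1},
    {"slide": [66,-61,0],"roll": 0,"gripper": 1},
    {"slide": [92,-85,0],"roll": 0,"gripper": 1},
    {"slide": [118,-109,0],"roll": 0,"gripper": 1},
    {"slide": [144,-134,0],"roll": 0,"gripper": 1},
    {"slide": [170,-158,0],"roll": 0,"gripper": 1},
    {"slide": [192,-178,0],"roll": 0,"gripper": 1},
    {"slide": [205.5,-191,0],"roll": 0,"gripper": 1},
    {"slide": [205.5,-191,0],"roll": 0,"gripper": 1}
  ]
}}

```text
clock: 21.05
position: [0.4215, 0.3014, 0.2067]
ee_rot: [-2.212, -2.227, 0.004]
force: [0.2, 0.5, -0.1]
width: 0.996
```

Call:
{"method": "jog_arm", "body": {
  "increments": [
    {"slide": [0,0,25],"roll": 0,"gripper": 1},
    {"slide": [0,0,50],"roll": 0,"gripper": 1},
    {"slide": [0,0,75],"roll": 0,"gripper": 1},
    {"slide": [0,0,95],"roll": 0,"gripper": 1},
    {"slide": [0,0,105],"roll": 0,"gripper": 1},
    {"slide": [0,0,110],"roll": 0,"gripper": 1},
    {"slide": [0,0,110],"roll": 0,"gripper": 1},
    {"slide": [0,0,110],"roll": 0,"gripper": 1},
    {"slide": [0,0,110],"roll": 0,"gripper": 1},
    {"slide": [0,0,110],"roll": 0,"gripper": 1}
  ]
}}

```text
clock: 21.88
position: [0.4267, 0.2985, 0.0993]
ee_rot: [2.221, 2.221, 0.003]
force: [-0.0, 0.2, -0.7]
width: 1.001
```

```bash
python3 -c "
from h import *
check('p9',[('saucer',(.4255,.298))],0,('scene','side','wrist'))"
```

```text
t 21.8833 pos [0.4267 0.2985 0.0993] F [-0.   0.2 -0.7] w 1.001
scene saucer top [426.4 297.6 425.1 296.1  33.8 235. ] wall [426.2 279.5 321.    9.8]
side saucer top [425.7 299.  424.6 298.2  32.9 555. ] wall [ 415.6  280.7 1594.     9.6]
wrist saucer top [ 427.1  300.   426.8  299.7   32.5 1191. ] wall [ 427.9  278.6 4702.     9.6]
```

View pics/wrist_p9.png

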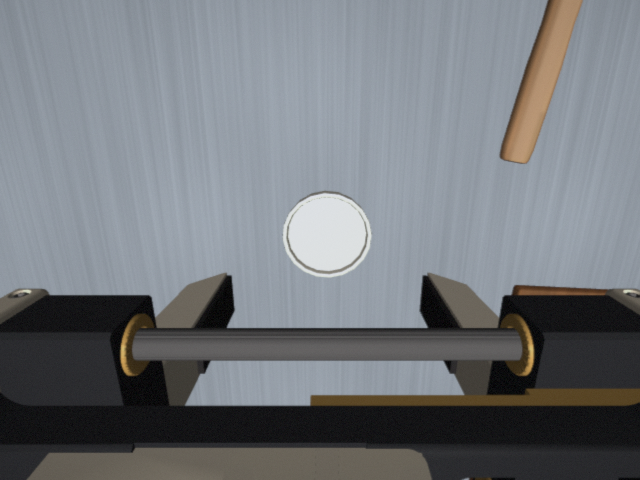

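Call:
{"method": "jog_arm", "body": {
  "increments": [
    {"slide": [0,0,20],"roll": 0,"gripper": 1},
    {"slide": [0,0,45],"roll": 0,"gripper": 1},
    {"slide": [0,0,65],"roll": 0,"gripper": 1},
    {"slide": [0,0,80],"roll": 0,"gripper": 1},
    {"slide": [0,0,88],"roll": 0,"gripper": 1},
    {"slide": [0,0,92],"roll": 0,"gripper": 1},
    {"slide": [0,0,94],"roll": 0,"gripper": 1},
    {"slide": [0,0,95],"roll": 0,"gripper": 1},
    {"slide": [0,0,95],"roll": 0,"gripper": 1},
    {"slide": [0,0,95],"roll": 0,"gripper": 1}
  ]
}}

```text
clock: 22.87
position: [0.4265, 0.2983, 0.004]
ee_rot: [2.221, 2.221, 0.002]
force: [-1.0, -0.4, -0.2]
width: 0.997
```

Call:
{"method": "jog_arm", "body": {
  "increments": [
    {"slide": [0,0,0],"roll": 0,"gripper": 0.5},
    {"slide": [0,0,0],"roll": 0,"gripper": 0.5},
    {"slide": [0,0,0],"roll": 0,"gripper": 0.5},
    {"slide": [0,0,0],"roll": 0,"gripper": 0.5},
    {"slide": [0,0,0],"roll": 0,"gripper": 0.5},
    {"slide": [0,0,0],"roll": 0,"gripper": 0.5},
    {"slide": [0,0,0],"roll": 0,"gripper": 0.5},
    {"slide": [0,0,0],"roll": 0,"gripper": 0.5},
    {"slide": [0,0,0],"roll": 0,"gripper": 0.5},
    {"slide": [0,0,0],"roll": 0,"gripper": 0.5}
  ]
}}

```text
clock: 23.7
position: [0.4261, 0.298, 0.0033]
ee_rot: [2.221, 2.221, 0.0]
force: [-0.3, -0.6, 2.9]
width: 0.685
```

Call:
{"method": "jog_arm", "body": {
  "increments": [
    {"slide": [0,0,-3],"roll": 0,"gripper": 0.5},
    {"slide": [0,0,-8],"roll": 0,"gripper": 0.5},
    {"slide": [0,0,-18],"roll": 0,"gripper": 0.5},
    {"slide": [0,0,-30],"roll": 0,"gripper": 0.5},
    {"slide": [0,0,-45],"roll": 0,"gripper": 0.5},
    {"slide": [0,0,-55],"roll": 0,"gripper": 0.5},
    {"slide": [0,0,-60],"roll": 0,"gripper": 0.5},
    {"slide": [0,0,-60],"roll": 0,"gripper": 0.5},
    {"slide": [0,0,-60],"roll": 0,"gripper": 0.5},
    {"slide": [0,0,-60],"roll": 0,"gripper": 0.5}
  ]
}}

```text
clock: 24.53
position: [0.4257, 0.2977, 0.0627]
ee_rot: [-2.222, -2.221, 0.001]
force: [-0.2, 0.1, -0.6]
width: 0.685
```

```bash
python3 -c "
from h import *
check('p10',[('saucer',(.426,.298))],.06,('side','wrist'))"
```

```text
t 24.5333 pos [0.4257 0.2977 0.0627] F [-0.2  0.1 -0.6] w 0.685
side saucer top [424.8 321.5 426.  308.   42.  198. ] wall [424.6 287.5 478.    4.2]
wrist saucer top [ 425.7  310.3  426.   309.    42.  2450. ] wall [4.262e+02 2.785e+02 9.293e+03 8.100e+00]
```

View pics/wrist_p10.png

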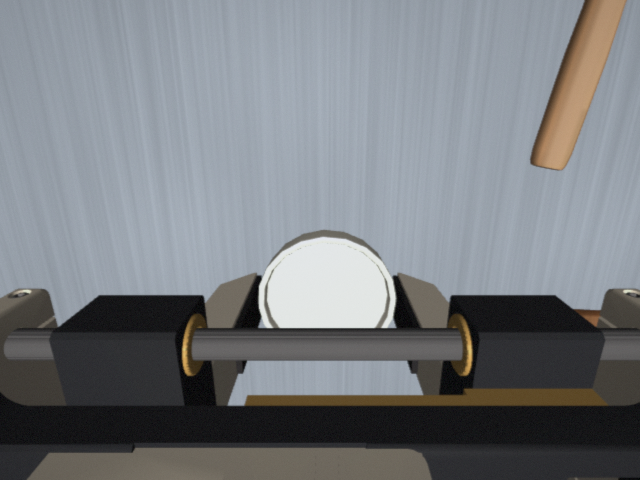

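View pics/side_p10.png

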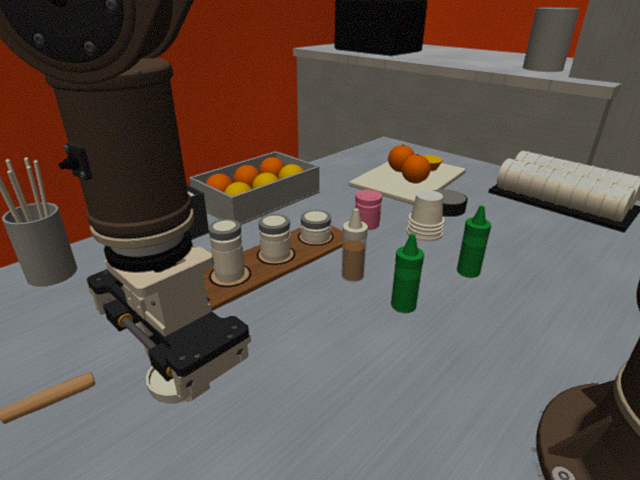

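The saucer hangs between the fingers at (325,285) in the wrist view. I check whether it is tilted.

```bash
cat >> h.py <<'E'
def tilt(im,pose,uv0,rad):
    W,c,uv=cloud(im,pose);m=(np.hypot(*(uv-uv0).T)<rad);m&=(uv[:,1]<322)
    P=W[m];md=np.median(P[:,2]);P=P[np.abs(P[:,2]-md)<.012]
    A=np.c_[P[:,:2]-P[:,:2].mean(0),np.ones(len(P))];q=np.linalg.lstsq(A,P[:,2],rcond=None)[0]
    print("slope deg x,y",np.degrees(q[:2]).round(2),"z",q[2].round(4),"at",P[:,:2].mean(0).round(4),len(P))
E
python3 -c "
from h import *
from cell import arm
s=arm.observe()
tilt(dict(np.load('pics/wrist_p10.npz')),(s['position'],s['ee_rot']),(326,290),48)"
```

```text
slope deg x,y [-0.12  0.15] z 0.0668 at [0.426 0.305] 6362
```

It is level. On to the square mark.

Call:
{"method": "jog_arm", "body": {
  "increments": [
    {"slide": [-7,13,0],"roll": 0,"gripper": 0.5},
    {"slide": [-18,34,0],"roll": 0,"gripper": 0.5},
    {"slide": [-31,58,0],"roll": 0,"gripper": 0.5},
    {"slide": [-44,82,0],"roll": 0,"gripper": 0.5},
    {"slide": [-57,106,0],"roll": 0,"gripper": 0.5},
    {"slide": [-70,130,0],"roll": 0,"gripper": 0.5},
    {"slide": [-83,154,0],"roll": 0,"gripper": 0.5},
    {"slide": [-95,176,0],"roll": 0,"gripper": 0.5},
    {"slide": [-103,191,0],"roll": 0,"gripper": 0.5},
    {"slide": [-105.5,196,0],"roll": 0,"gripper": 0.5}
  ]
}}

```text
clock: 25.47
position: [0.6243, 0.1895, 0.0623]
ee_rot: [2.224, 2.216, -0.001]
force: [0.3, -0.7, -0.0]
width: 0.688
```

Call:
{"method": "jog_arm", "body": {
  "increments": [
    {"slide": [0,0,0],"roll": 0,"gripper": 0.5},
    {"slide": [0,0,10],"roll": 0,"gripper": 0.5},
    {"slide": [0,0,22],"roll": 0,"gripper": 0.5},
    {"slide": [0,0,32],"roll": 0,"gripper": 0.5},
    {"slide": [0,0,38],"roll": 0,"gripper": 0.5},
    {"slide": [0,0,40],"roll": 0,"gripper": 0.5},
    {"slide": [0,0,40],"roll": 0,"gripper": 0.5},
    {"slide": [0,0,40],"roll": 0,"gripper": 0.5},
    {"slide": [0,0,40],"roll": 0,"gripper": 0.5},
    {"slide": [0,0,40],"roll": 0,"gripper": 0.5}
  ]
}}

```text
clock: 26.3
position: [0.6224, 0.1927, 0.0238]
ee_rot: [2.221, 2.221, 0.002]
force: [0.5, -0.1, -0.7]
width: 0.685
```

```bash
python3 -c "
from h import *
check('p11',[('saucer',(.622,.1925))],.02,('side','scene','wrist'))"
```

```text
t 26.3 pos [0.6224 0.1927 0.0238] F [ 0.5 -0.1 -0.7] w 0.685
side saucer top [622.2 210.9 622.  202.   42.  177. ] wall [612.8 179.6 388.    6.2]
scene saucer top [618.3 182.1 622.  181.1  42.  278. ] wall [628.9 206.  235.    5.7]
wrist saucer top [ 623.5  206.1  622.   204.    42.  2563. ] wall [6.229e+02 1.733e+02 9.192e+03 8.200e+00]
```

View pics/wrist_p11.png

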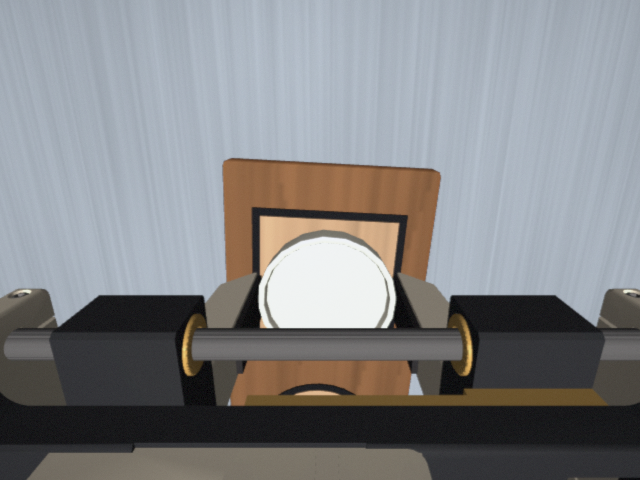

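Call:
{"method": "jog_arm", "body": {
  "increments": [
    {"slide": [0,0,2],"roll": 0,"gripper": 0.5},
    {"slide": [0,0,4],"roll": 0,"gripper": 0.5},
    {"slide": [0,0,6],"roll": 0,"gripper": 0.5},
    {"slide": [0,0,7],"roll": 0,"gripper": 0.5},
    {"slide": [0,0,8],"roll": 0,"gripper": 0.5},
    {"slide": [0,0,8],"roll": 0,"gripper": 0.5},
    {"slide": [0,0,8],"roll": 0,"gripper": 0.5},
    {"slide": [0,0,8],"roll": 0,"gripper": 0.7},
    {"slide": [0,0,8],"roll": 0,"gripper": 0.85},
    {"slide": [0,0,8],"roll": 0,"gripper": 0.95}
  ]
}}

```text
clock: 27.28
position: [0.6222, 0.1926, 0.0152]
ee_rot: [2.221, 2.221, 0.001]
force: [0.1, -0.5, 0.7]
width: 0.797
```

Call:
{"method": "jog_arm", "body": {
  "increments": [
    {"slide": [0,0,0],"roll": 0,"gripper": 0.95},
    {"slide": [0,0,0],"roll": 0,"gripper": 0.95},
    {"slide": [0,0,0],"roll": 0,"gripper": 0.95},
    {"slide": [0,0,-10],"roll": 0,"gripper": 0.95},
    {"slide": [0,0,-30],"roll": 0,"gripper": 0.95},
    {"slide": [0,0,-60],"roll": 0,"gripper": 0.95},
    {"slide": [0,0,-95],"roll": 0,"gripper": 0.95},
    {"slide": [0,0,-130],"roll": 0,"gripper": 0.95},
    {"slide": [0,0,-160],"roll": 0,"gripper": 0.95},
    {"slide": [0,0,-190],"roll": 0,"gripper": 0.95}
  ]
}}

```text
clock: 28.12
position: [0.622, 0.1925, 0.2082]
ee_rot: [2.221, 2.221, 0.002]
force: [1.1, 0.9, -0.2]
width: 0.951
```

```bash
python3 -c "
from h import *
from cell import arm
s=arm.observe()
check('p12',[('saucer',(.622,.1925))],.012,('side','scene','wrist'))
W,c,_=cloud(dict(np.load('pics/wrist_p12.npz')),(s['position'],s['ee_rot']));print(mark(W,c,(.622,.1925),'s'))"
```

```text
t 28.1167 pos [0.622  0.1925 0.2082] F [ 1.1  0.9 -0.2] w 0.951
side saucer top [620.  192.9 619.2 192.5  33.2 248. ] wall [606.7 180.6 677.    9.3]
scene saucer top [622.4 191.9 622.7 191.9  33.4 358. ] wall [641.7 199.4 492.    9.4]
wrist saucer top [622.  194.9 621.8 194.9  32.6 616. ] wall [ 623.8  172.7 2550.     9.7]
(array([ 6.18666e+02,  1.91247e+02, -2.40000e-02,  4.12870e+01]), 3464)
```

View pics/wrist_p12.png

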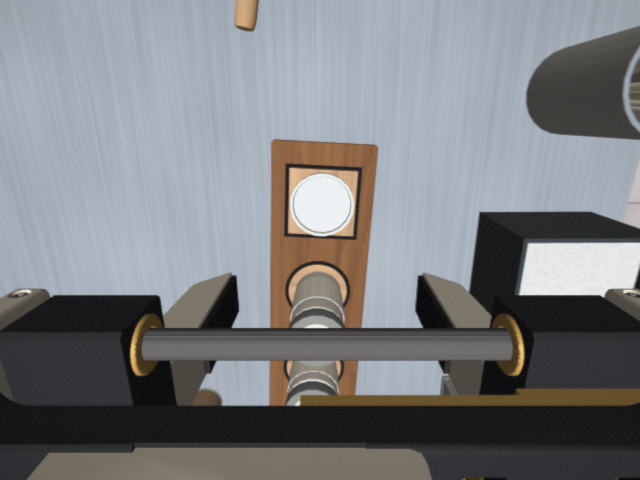

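Saucer (322,205) is centred in the square outline, within 1 mm in the scene view. Now the amber bottle.

Call:
{"method": "jog_arm", "body": {
  "increments": [
    {"slide": [-15,-9,0],"roll": 0,"gripper": 0.95},
    {"slide": [-42,-24,0],"roll": 0,"gripper": 0.95},
    {"slide": [-72,-41,0],"roll": 0,"gripper": 0.95},
    {"slide": [-102,-58,0],"roll": 0,"gripper": 0.95},
    {"slide": [-132,-76,0],"roll": 0,"gripper": 0.95},
    {"slide": [-162,-93,0],"roll": 0,"gripper": 0.95},
    {"slide": [-192,-110,0],"roll": 0,"gripper": 0.95},
    {"slide": [-222,-127,0],"roll": 0,"gripper": 0.95},
    {"slide": [-247,-141,0],"roll": 0,"gripper": 0.95},
    {"slide": [-258.5,-148,0],"roll": 0,"gripper": 0.95}
  ]
}}

```text
clock: 29.1
position: [0.471, -0.0698, 0.2046]
ee_rot: [-2.225, -2.216, 0.004]
force: [-0.5, 0.2, -0.7]
width: 0.952
```

Call:
{"method": "jog_arm", "body": {
  "increments": [
    {"slide": [0,0,0],"roll": 0,"gripper": 0.95},
    {"slide": [0,0,0],"roll": 0,"gripper": 0.95},
    {"slide": [0,0,15],"roll": 0,"gripper": 0.95},
    {"slide": [0,0,25],"roll": 0,"gripper": 0.95},
    {"slide": [0,0,30],"roll": 0,"gripper": 0.95},
    {"slide": [0,0,30],"roll": 0,"gripper": 0.95},
    {"slide": [0,0,30],"roll": 0,"gripper": 0.95},
    {"slide": [0,0,30],"roll": 0,"gripper": 0.95},
    {"slide": [0,0,30],"roll": 0,"gripper": 0.95},
    {"slide": [0,0,30],"roll": 0,"gripper": 0.95}
  ]
}}

```text
clock: 29.93
position: [0.4743, -0.066, 0.1757]
ee_rot: [2.221, 2.221, 0.001]
force: [-0.0, -0.3, -0.1]
width: 0.954
```

```bash
python3 -c "
from h import *
check('p13',[('bottle',(.474,-.066))],0,('side','scene','wrist'))"
```

```text
t 29.9333 pos [ 0.4743 -0.066   0.1757] F [-0.  -0.3 -0.1] w 0.954
side bottle top [467.9 -59.9 471.3 -64.5  21.5 201. ] wall [ 4.732e+02 -6.670e+01  1.087e+03  6.000e-01]
scene bottle top [480.1 -67.2 476.4 -66.4  21.3 237. ] wall [ 4.741e+02 -6.610e+01  6.690e+02  5.000e-01]
wrist bottle top [ 475.4  -63.3  475.2  -63.9   21.9 1881. ] wall [ 4.751e+02 -6.540e+01  1.049e+03  2.000e-01]
```

View pics/wrist_p13.png

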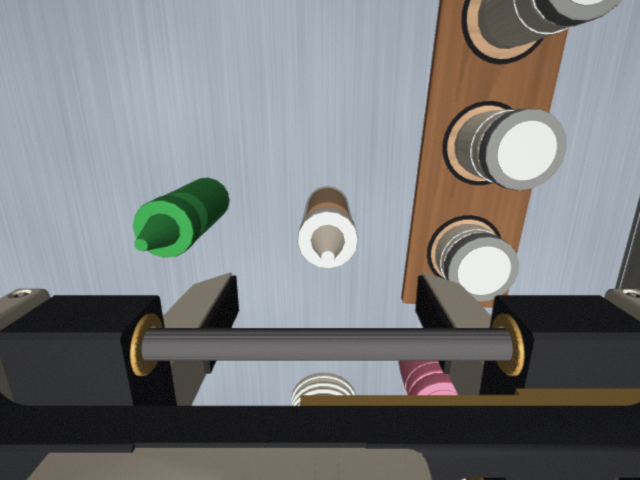

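Amber bottle at (328,238), centred between the fingers and clear of the green one at (180,220).

Call:
{"method": "jog_arm", "body": {
  "increments": [
    {"slide": [0,0,20],"roll": 0,"gripper": 0.95},
    {"slide": [0,0,40],"roll": 0,"gripper": 0.95},
    {"slide": [0,0,60],"roll": 0,"gripper": 0.95},
    {"slide": [0,0,78],"roll": 0,"gripper": 0.95},
    {"slide": [0,0,90],"roll": 0,"gripper": 0.95},
    {"slide": [0,0,98],"roll": 0,"gripper": 0.95},
    {"slide": [0,0,102],"roll": 0,"gripper": 0.95},
    {"slide": [0,0,103],"roll": 0,"gripper": 0.95},
    {"slide": [0,0,103],"roll": 0,"gripper": 0.95},
    {"slide": [0,0,103],"roll": 0,"gripper": 0.95}
  ]
}}

```text
clock: 30.92
position: [0.4745, -0.0661, 0.0729]
ee_rot: [2.221, 2.221, 0.001]
force: [-0.2, -0.5, -0.0]
width: 0.948
```

Call:
{"method": "jog_arm", "body": {
  "increments": [
    {"slide": [0,0,0],"roll": 0,"gripper": 0.3},
    {"slide": [0,0,0],"roll": 0,"gripper": 0.3},
    {"slide": [0,0,0],"roll": 0,"gripper": 0.3},
    {"slide": [0,0,0],"roll": 0,"gripper": 0.3},
    {"slide": [0,0,0],"roll": 0,"gripper": 0.3},
    {"slide": [0,0,0],"roll": 0,"gripper": 0.3},
    {"slide": [0,0,0],"roll": 0,"gripper": 0.3},
    {"slide": [0,0,0],"roll": 0,"gripper": 0.3},
    {"slide": [0,0,0],"roll": 0,"gripper": 0.3},
    {"slide": [0,0,0],"roll": 0,"gripper": 0.3}
  ]
}}

```text
clock: 31.75
position: [0.474, -0.066, 0.0722]
ee_rot: [2.222, 2.221, 0.0]
force: [-0.5, -0.1, 0.1]
width: 0.456
```

Call:
{"method": "jog_arm", "body": {
  "increments": [
    {"slide": [0,0,-4],"roll": 0,"gripper": 0.3},
    {"slide": [0,0,-12],"roll": 0,"gripper": 0.3},
    {"slide": [0,0,-25],"roll": 0,"gripper": 0.3},
    {"slide": [0,0,-45],"roll": 0,"gripper": 0.3},
    {"slide": [0,0,-70],"roll": 0,"gripper": 0.3},
    {"slide": [0,0,-95],"roll": 0,"gripper": 0.3},
    {"slide": [0,0,-120],"roll": 0,"gripper": 0.3},
    {"slide": [0,0,-135],"roll": 0,"gripper": 0.3},
    {"slide": [0,0,-140],"roll": 0,"gripper": 0.3},
    {"slide": [0,0,-140],"roll": 0,"gripper": 0.3}
  ]
}}

```text
clock: 32.58
position: [0.4746, -0.0661, 0.2137]
ee_rot: [2.22, 2.22, 0.003]
force: [0.3, 0.2, -1.7]
width: 0.452
```

Call:
{"method": "jog_arm", "body": {
  "increments": [
    {"slide": [10,6,0],"roll": 0,"gripper": 0.3},
    {"slide": [30,17,0],"roll": 0,"gripper": 0.3},
    {"slide": [55,31,0],"roll": 0,"gripper": 0.3},
    {"slide": [85,49,0],"roll": 0,"gripper": 0.3},
    {"slide": [115,66,0],"roll": 0,"gripper": 0.3},
    {"slide": [145,83,0],"roll": 0,"gripper": 0.3},
    {"slide": [175,100,0],"roll": 0,"gripper": 0.3},
    {"slide": [205,117,0],"roll": 0,"gripper": 0.3},
    {"slide": [230,132,0],"roll": 0,"gripper": 0.3},
    {"slide": [248,142,0],"roll": 0,"gripper": 0.3}
  ]
}}

```text
clock: 33.42
position: [0.6159, 0.1864, 0.2098]
ee_rot: [-2.217, -2.223, 0.002]
force: [0.1, 0.3, -1.7]
width: 0.452
```

Call:
{"method": "jog_arm", "body": {
  "increments": [
    {"slide": [8,5,0],"roll": 0,"gripper": 0.3},
    {"slide": [10.5,6,0],"roll": 0,"gripper": 0.3},
    {"slide": [10.5,6,0],"roll": 0,"gripper": 0.3},
    {"slide": [10.5,6,15],"roll": 0,"gripper": 0.3},
    {"slide": [10.5,6,40],"roll": 0,"gripper": 0.3},
    {"slide": [10.5,6,65],"roll": 0,"gripper": 0.3},
    {"slide": [10.5,6,85],"roll": 0,"gripper": 0.3},
    {"slide": [10.5,6,97],"roll": 0,"gripper": 0.3},
    {"slide": [10.5,6,100],"roll": 0,"gripper": 0.3},
    {"slide": [10.5,6,100],"roll": 0,"gripper": 0.3}
  ]
}}

```text
clock: 34.25
position: [0.6216, 0.1913, 0.1118]
ee_rot: [-2.223, -2.22, 0.002]
force: [-0.3, 0.6, -0.7]
width: 0.453
```

Call:
{"method": "jog_arm", "body": {
  "increments": [
    {"slide": [0,0,0],"roll": 0,"gripper": 0.3},
    {"slide": [0,0,0],"roll": 0,"gripper": 0.3},
    {"slide": [0,0,0],"roll": 0,"gripper": 0.3},
    {"slide": [0,0,0],"roll": 0,"gripper": 0.3},
    {"slide": [0,0,0],"roll": 0,"gripper": 0.3},
    {"slide": [0,0,0],"roll": 0,"gripper": 0.3},
    {"slide": [0,0,0],"roll": 0,"gripper": 0.3},
    {"slide": [0,0,0],"roll": 0,"gripper": 0.3},
    {"slide": [0,0,0],"roll": 0,"gripper": 0.3},
    {"slide": [0,0,0],"roll": 0,"gripper": 0.3}
  ]
}}

```text
clock: 35.08
position: [0.622, 0.1925, 0.1122]
ee_rot: [2.221, 2.221, -0.0]
force: [0.5, -0.8, -1.0]
width: 0.455
```

```bash
python3 -c "
from h import *
check('p14',[],.04,('side','scene'))
for n in ('side','scene'):
    W,c,_=cloud(dict(np.load(f'pics/{n}_p14.npz')))
    for a,b in((.045,.065),(.065,.085),(.085,.105)): print(n,a,wall(W,(.622,.1925),a,b,.021))
"
```

```text
t 35.0833 pos [0.622  0.1925 0.1122] F [ 0.5 -0.8 -1. ] w 0.455
side 0.045 [6.215e+02 1.920e+02 3.070e+02 6.000e-01]
side 0.065 [6.215e+02 1.920e+02 3.190e+02 6.000e-01]
side 0.085 [6.214e+02 1.920e+02 3.400e+02 5.000e-01]
scene 0.045 [6.219e+02 1.930e+02 1.720e+02 5.000e-01]
scene 0.065 [6.216e+02 1.929e+02 1.700e+02 5.000e-01]
scene 0.085 [6.218e+02 1.930e+02 1.750e+02 5.000e-01]
```

View pics/side_p14.png

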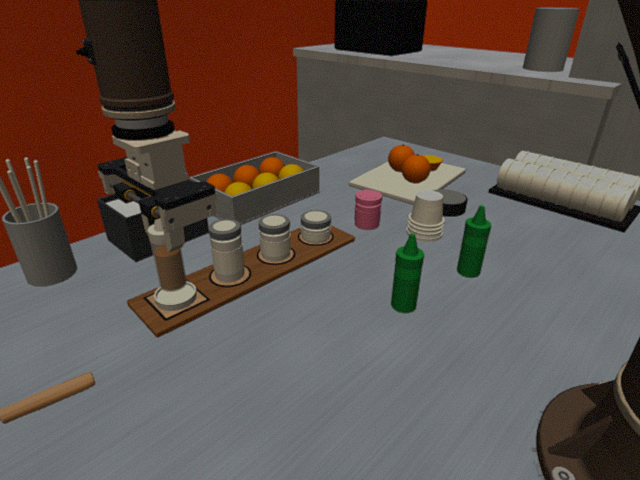

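Bottle (172,270) is upright and within about 1 mm of the saucer centre. Lowering the 19 mm onto the floor of the saucer.

Call:
{"method": "jog_arm", "body": {
  "increments": [
    {"slide": [0,0,5],"roll": 0,"gripper": 0.3},
    {"slide": [0,0,10],"roll": 0,"gripper": 0.3},
    {"slide": [0,0,14],"roll": 0,"gripper": 0.3},
    {"slide": [0,0,16],"roll": 0,"gripper": 0.3},
    {"slide": [0,0,17],"roll": 0,"gripper": 0.3},
    {"slide": [0,0,18],"roll": 0,"gripper": 0.3},
    {"slide": [0,0,18.5],"roll": 0,"gripper": 0.3},
    {"slide": [0,0,19],"roll": 0,"gripper": 0.3},
    {"slide": [0,0,19],"roll": 0,"gripper": 0.3},
    {"slide": [0,0,19],"roll": 0,"gripper": 0.3}
  ]
}}

```text
clock: 36.02
position: [0.6221, 0.1925, 0.0934]
ee_rot: [2.221, 2.221, 0.0]
force: [0.3, -0.5, -0.9]
width: 0.452
```

Call:
{"method": "jog_arm", "body": {
  "increments": [
    {"slide": [0,0,0.3],"roll": 0,"gripper": 0.3},
    {"slide": [0,0,0.6],"roll": 0,"gripper": 0.3},
    {"slide": [0,0,0.6],"roll": 0,"gripper": 0.3},
    {"slide": [0,0,0.6],"roll": 0,"gripper": 0.3},
    {"slide": [0,0,0.6],"roll": 0,"gripper": 0.3},
    {"slide": [0,0,0.6],"roll": 0,"gripper": 0.3},
    {"slide": [0,0,0.6],"roll": 0,"gripper": 0.3},
    {"slide": [0,0,0.6],"roll": 0,"gripper": 0.3},
    {"slide": [0,0,0.6],"roll": 0,"gripper": 0.3},
    {"slide": [0,0,0.6],"roll": 0,"gripper": 0.3}
  ]
}}

```text
clock: 36.85
position: [0.6223, 0.1926, 0.0933]
ee_rot: [2.221, 2.221, 0.001]
force: [-1.5, -0.9, 5.5]
width: 0.45
```

```bash
python3 -c "
from cell import arm
import numpy as np
f=[]
for i in range(4): f.append(arm.observe()['force']);arm.get_image('side')
print(np.round(f,1))"
```

```text
[[-1.5 -0.9  5.5]
 [-1.9 -0.5  6.3]
 [-1.5  0.   6.3]
 [-1.4 -0.7  5.1]]
```

Contact, about 6 N upward. Release and retreat.

Call:
{"method": "jog_arm", "body": {
  "increments": [
    {"slide": [0,0,-0.3],"roll": 0,"gripper": 0.46},
    {"slide": [0,0,-0.3],"roll": 0,"gripper": 0.5},
    {"slide": [0,0,-0.3],"roll": 0,"gripper": 0.55},
    {"slide": [0,0,-0.3],"roll": 0,"gripper": 0.65},
    {"slide": [0,0,-0.3],"roll": 0,"gripper": 0.75},
    {"slide": [0,0,-0.3],"roll": 0,"gripper": 0.85},
    {"slide": [0,0,-0.3],"roll": 0,"gripper": 0.9},
    {"slide": [0,0,-0.3],"roll": 0,"gripper": 0.9},
    {"slide": [0,0,-0.3],"roll": 0,"gripper": 0.9},
    {"slide": [0,0,-5],"roll": 0,"gripper": 0.9}
  ]
}}

```text
clock: 37.88
position: [0.6215, 0.1922, 0.0969]
ee_rot: [-2.221, -2.221, 0.002]
force: [0.0, 0.3, -0.4]
width: 0.9
```

Call:
{"method": "jog_arm", "body": {
  "increments": [
    {"slide": [0,0,-15],"roll": 0,"gripper": 0.9},
    {"slide": [0,0,-30],"roll": 0,"gripper": 0.9},
    {"slide": [0,0,-50],"roll": 0,"gripper": 0.9},
    {"slide": [0,0,-75],"roll": 0,"gripper": 0.9},
    {"slide": [0,0,-100],"roll": 0,"gripper": 0.9},
    {"slide": [0,0,-120],"roll": 0,"gripper": 0.9},
    {"slide": [0,-25,-120],"roll": 0,"gripper": 0.9},
    {"slide": [0,-55,-120],"roll": 0,"gripper": 0.9},
    {"slide": [0,-80,-120],"roll": 0,"gripper": 0.9},
    {"slide": [0,-100,-120],"roll": 0,"gripper": 0.9}
  ]
}}

```text
clock: 38.72
position: [0.5201, 0.1925, 0.2182]
ee_rot: [-2.221, -2.222, -0.0]
force: [0.1, -0.3, -0.2]
width: 0.9
```

```bash
python3 -c "
from h import *
check('p15',[('tall',(.617,.0927)),('medium',(.6115,-.0072)),('short',(.606,-.107))],.012,('side','scene','wrist'))
for n in('side','scene'):
    W,c,_=cloud(dict(np.load(f'pics/{n}_p15.npz')))
    for a,b in((.035,.065),(.065,.095),(.095,.118)): print(n,a,wall(W,(.622,.1925),a,b,.021))
    print('rim',top(W,(.622,.1925),.026,.032),'cups',wall(W,(.47,-.292),.03,.075,.03))
"
```

```text
t 38.7167 pos [0.5201 0.1925 0.2182] F [ 0.1 -0.3 -0.2] w 0.9
side tall top [612.5  94.2 614.8  93.1  27.2 412. ] wall [6.159e+02 9.170e+01 1.390e+03 7.000e-01]
side medium top [606.3  -4.3 608.2  -5.7  28.9 386. ] wall [ 6.099e+02 -7.700e+00  8.840e+02  7.000e-01]
side short top [ 601.1 -105.2  602.2 -107.4   31.5  367. ] wall [ 604.1 -108.3  486.     0.7]
scene tall top [618.7  91.2 618.   92.   26.9 635. ] wall [6.165e+02 9.260e+01 8.250e+02 5.000e-01]
scene medium top [612.9  -7.3 612.1  -7.8  28.7 768. ] wall [ 6.109e+02 -6.800e+00  5.780e+02  5.000e-01]
scene short top [ 607.3 -107.9  606.7 -107.2   31.3  901. ] wall [ 6.053e+02 -1.074e+02  3.450e+02  4.000e-01]
wrist tall top [595.1 104.6 595.  105.    3.2  22. ] wall [6.18e+02 9.33e+01 8.69e+02 4.00e-01]
wrist medium top [611.   15.1 611.   11.   23.  402. ] wall [ 6.121e+02 -6.300e+00  1.320e+03  5.000e-01]
wrist short top None wall None
side 0.035 [6.216e+02 1.919e+02 4.610e+02 6.000e-01]
side 0.065 [6.216e+02 1.921e+02 4.960e+02 6.000e-01]
side 0.095 [6.215e+02 1.922e+02 3.970e+02 5.000e-01]
rim [608.9 197.4 618.3 194.   32.6 291. ] cups [ 468.2 -293.2  716.     1.6]
scene 0.035 [6.221e+02 1.931e+02 2.430e+02 5.000e-01]
scene 0.065 [6.222e+02 1.929e+02 2.720e+02 5.000e-01]
scene 0.095 [6.222e+02 1.927e+02 2.140e+02 4.000e-01]
rim [630.1 185.1 622.4 191.8  32.7 246. ] cups [ 470.8 -293.1  825.     1.7]
```

View pics/side_p15.png

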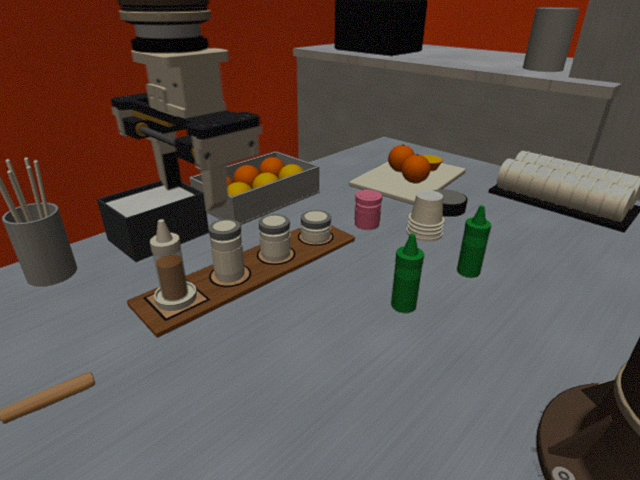

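View pics/scene_p15.png

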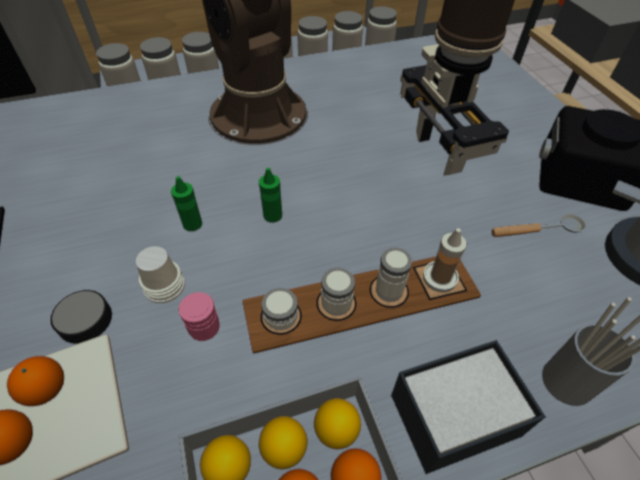

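Both views show the finished row. In the scene view the short tub is at (280,310), medium (338,293), tall (395,275), and the bottle on its saucer at (447,260). The cups have not moved and the gripper is clear.

```bash
python3 -c "
from cell import arm
print(arm.sign_off())"
```

```text
the job is handed in; nothing more can be done
None
```

The job is done and handed in at about 39 s on the clock, against the limit of 128 s. From the round end, the row is short, medium, tall, then the saucer on the square mark, let go of before the bottle was stood in it.

**Centring:** every centre fit from the tub and bottle sides in the last scene and side views lies within about 2.2 mm of its mark. The largest is the short tub in the scene view, about 2 mm off across the row. The other views put it within about 1.3 mm.

**Saucer and bottle:** the saucer was within 1 mm of the mark in the scene view before the bottle went in, and about 2 mm off in the side view. The bottle's axis is the same within 0.3 mm from bottom to cap, so it stands upright, and it is about 1 mm from the saucer's centre in the scene view.

**Left alone:** the cup stack's fitted position agrees within about 1 mm with the first measurement. The green bottles and the pink tub look unmoved in the pictures.

**Disagreements between checks:**
- The cameras differ by about 2 mm from each other, as the calibration allows.
- Centre estimates from the visible top faces were skewed by up to about 3–4 mm in the side view, so I went by the side fits.
- In the last views the bottle hides part of the saucer rim, so the rim was not measured cleanly after the bottle was placed.
- The bottle was pressed down with about 6 N on contact before release, and nothing appeared to shift.

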